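# Cock, make safe and load the toy catapult on the changing unit

### The arm

A 6-joint arm with a two-finger parallel gripper is mounted at the origin on the work surface. World frame = base frame: x ahead of the robot, y to its left, z up, the work surface at z = 0. Lengths are in m, angles in rad, forces in N, time in s.
With the tool pointing down it reaches from about 0.3 to 0.875 m from the base axis. Payload 6.4 kg.
Tool frame: the origin (TCP) lies at the very end of the fingers, on their centre line; the grasp point (between the pads) lies 19 mm behind it; z points along the fingers, y is the direction in which the jaws open and shut (so a half turn about z gives the same grasp; the last joint's range is limited). The gripper opens to 85 mm and grips with 20 to 120 N. Pads are 22 mm wide; open, the fingers measure 114 mm over their backs; the gripper's body (76 mm by 85 mm) begins 54 mm behind the grasp point. The pads swing forward as they close: fully open they stand 13 mm farther back than shut.
Start: joints at [0.911, 0.181, 1.607, -0, 1.354, -0.206], TCP at [0.252, 0.517, 0.231] pointing down, gripper open.
Joint ranges: [-2.99, 2.99], [-0.89, 2.07], [0.3, 2.58], [-1.14, 4.28], [0, 2.63], [-3.12, 3.12]. Speed limits (rad/s): [2.57, 2.57, 3.01, 3.14, 3.14, 3.14].

### API

Orientations are given as a unit quaternion [w, x, y, z].
In Python, from bench import * gives the robot as it stands.
- The arm moves only by the tool arm_command, never from a script. Its argument "motion" is text: rows parted by semicolons, each of 7 numbers parted by spaces: the shift along the tool's x, y, z in units of 0.2 m (1.0 is 0.2 m), then the turn, a rotation vector about the tool's x, y, z in units of 60 degrees (1.0 is 60 degrees), then the opening, from 0 (shut) to 1 (fully open). In form: tx ty tz ax ay az grip; .... A call has 1 to 10 rows; each row shifts and turns the pose as measured when the row begins, along the tool's axes as they then stand; what a row does not reach is not made up. A row lasts 1/12 s, in which the tool goes at most 41.7 mm and 7.16 degrees, less where a joint would pass 70% of its speed; a pose out of reach is approached as far as the arm can. A call with a number of a shift or a turn outside -1 to 1 is refused whole. A call with a gripper value outside its range is refused whole. The fingers move at their own pace and stop on an object; the grip force is fixed at half the most. Time passes only in rows, so rows that do not move let the fingers close. It gives the time, the measured TCP pose, the force and the opening at its end, in the units of the state.
- get_obs(): the state, without advancing time (a new reading comes with each control period).
- camera(name): name is "scene" or "top" or "wrist"; returns a dict with "img" (420x560x3 uint8, red, green, blue), "intrinsics" (3x3 intrinsics, pixels), "pose" (4x4, takes a point from camera to world coordinates); the wrist camera has in their place "mount" (4x4, takes a point from camera to tool coordinates, whose origin is the TCP and whose axes are the flange's). Camera axes: x right, y down, z forward; pixel columns grow to the right and rows downward; lengths in m; the calibration is good to about 2 mm. A picture is of the moment at which its call begins: read the wrist's pose just before it. There is no depth.
- hand_in(): hands the job in, once; it reports no verdict.
Trained networks look in the newest picture that a camera, given by its name, has taken for a name from the list of things; names that differ only in an ending like _2 or _b are one class to them, and where a whole thing is asked for, a point or a joint stands for the part that bears it (a point fixed in the world has none). Each returns a list of dicts, best first, with "conf" (0 to 1); they miss things now and then, are a little off and sometimes report something else, mostly with a low value. They report only what shows in the picture. A call takes as long as a camera call. They do not tell look-alikes from the thing itself.
- search_frame(camera, target): "box" ([left, top, right, bottom] in pixels, round what is visible of it).
The state is a dict: "time_s": time; "q": joint angles; "dq": joint speeds; "joint_efforts": joint torques, N m; "eef_pos": TCP position; "eef_rot": TCP orientation; "wrist_force": force on the tool from outside, world axes, zero at the start; "torque": the same for the moment, N m; "opening": opening from 0.0 (shut) to 1.0 (fully open).
Only numpy, scipy, OpenCV 4.12 (cv2) and the standard library are available. Lean on these libraries where they do the work, as an engineer would, in place of code of your own. Each camera call takes 0.05 s, during which the arm holds its last target.

### The job

Get the wooden toy catapult ready for the child's next throw: draw the throwing arm back until its catch hooks over the crossbar, and let it up gently so that it stays cocked. Then swing the safety lever fully across behind the catch, and after that take the wooden ball out of the dish and set it gently in the cup at the end of the arm. The catapult must not go off at any time, and the dish, jar, rattle and pacifier stay where they are.

Things in the scene. Friction and masses are not known exactly. Their poses are not given: they have to be found in the camera images.
- catapult: Birch toy catapult, fixed by suction feet. Origin on the table surface under the middle of its board (290 x 110 mm, upper face 23 mm high). x = throwing direction, y to its left, z up; rear = -x. Two posts at x 73 to 91, y +-38 to +-52 mm, 146 mm high, carry the stop bar. Catch: x -64 to -96, |y| under 10, 101 mm high; safety block: x -104 to -130, |y| under 15, 58 mm high.
- axle (a point): Axle of the throwing arm, along the catapult's y; 115 mm ahead (+x) of the catapult's origin, 62 mm high. Fixed.
- throw_arm (a joint): Arm angle, rad. 0: at rest on the stop bar, rising to the rear 0.90 above level. Grows as it is drawn rearward and down; level at 0.90, bottom stop 0.97. Spring force at the crossbar 1 to 4 N, always towards 0: let go unhooked, it flies up. At 0.8 the crossbar starts to push the catch back (some N more); past 0.93 the catch snaps forward over it; let up from there, it stays hooked at about 0.91.
- draw_bar (a point): Centre of the crossbar at the arm's free end, 190 mm from the axle: birch rod 10 mm thick, 120 mm long along the catapult's y. The catch hooks over its middle; draw it by one end (free from 25 to 60 mm from this point along +y or -y), following the arc round the axle. Height: 211 mm at rest, 62 mm hooked.
- cup_seat (a point): Where the ball's centre lies when it sits in the cup: 150 mm from the axle along the arm, 13 mm above the cup's rim. The cup is a birch ring 48 mm across on the arm, its hollow 30 mm across and 9 mm deep, so the ball rests on the rim's inner edge. With the arm hooked the cup faces up, rim 81 mm and this point 94 mm high.
- catch (a joint): Sprung L-shaped steel catch behind the crossbar, rad. 0: forward, kept there by a light spring, its nose (underside 67 mm high) over the hooked crossbar; grows as it tips to the rear, pushed by the descending crossbar on its sloping top. Hair trigger: with the arm hooked and the safety off, about 2 N to the rear on its upper part fires the arm.
- catch_nose (a point): Front edge of the catch's nose (18 mm wide along y), which lies over the crossbar's middle when hooked. Moves with the catch.
- safety (a joint): Safety lever, rad: flat steel bar turning level about an upright axis at x -117, y 0 mm of the catapult. 0: off, its knob points along the catapult's -y. Grows as the knob swings to the rear; 1.57 (stop): fully across, knob straight to the rear, short end just behind the catch, which then cannot tip back. Stays where it is left; under 1 N at the knob.
- safety_knob (a point): Top centre of the upright wooden knob on the safety lever: 12 mm across, 24 mm tall, its top 88 mm above the table surface, 35 mm from the lever's axis. Moves with the lever.
- ball_center (a point): Centre of the wooden ball, 40 mm in diameter, about 22 g, lying loose in the dish; at the start 25 mm above the table surface.
- dish: Round white ceramic dish, origin under its centre: flat inner floor 5 mm high and about 92 mm across, flared wall 24 mm high, 150 mm across the rim. It holds the ball.
- jar: Closed glass jar, 76 mm across, 95 mm high, origin under its centre. Leave alone.
- rattle: Yellow plastic ring rattle with a handle, 155 mm long, lying flat, origin under the ring's centre. Leave alone.
- pacifier: Silicone pacifier, 42 mm wide and 42 mm high, teat up, origin under its centre. Leave alone.
There are look-alikes about, which are no part of the job. Leave any yellow look-alike of the part that bears ball_center alone.

How it is judged:
On the way, in this order (a step that is already met when the one before it is completed fails the run):
1. the arm is drawn back, hooked under the catch and let go (value of joint throw_arm between 0.86 and 0.93 rad and value of joint catch below 0.06 rad and contact force between the fingers and throw_arm below 0.2 N), for 0.3 s.
2. with the arm still hooked, the safety lever is fully across behind the catch (value of joint safety above 1.35 rad and value of joint throw_arm above 0.86 rad and value of joint catch below 0.06 rad), for 0.2 s.
3. the ball sits in the cup of the hooked arm, let go (distance between ball_center and cup_seat below 0.008 m and value of joint throw_arm above 0.86 rad and contact force between the fingers and ball below 0.1 N), for 0.3 s.
At the end, for the whole second after the job is handed in: The arm is cocked (joint 0.86 to 0.93) and held by the catch (joint under 0.06), the safety lever is across (over 1.35 rad), the ball rests in the cup (its centre within 8 mm of the seat, at rest), the dish is within 40 mm and jar, rattle and pacifier within 30 mm of where they stood (all of step 2 and value of joint throw_arm below 0.93 rad and distance between ball_center and cup_seat below 0.008 m and linear speed of ball below 0.03 m/s and distance of dish from where it was at the start of the episode below 0.04 m and distance of each of jar, rattle, pacifier from where it was at the start of the episode below 0.03 m); the robot touches nothing.
It fails at once if the catapult goes off or is let snap up: the arm flies up faster than 4 rad/s (velocity of joint throw_arm below -4 rad/s).
It fails at once if the ball is dropped or thrown into the cup (over 0.7 m/s within 50 mm of its seat) (distance between ball_center and cup_seat below 0.05 m and linear speed of ball above 0.7 m/s).
It fails at once if the jar is knocked over (angle between jar's own z axis and vertical above 0.5 rad).
It fails at once if a bystander is pushed away (distance of any of jar, rattle, pacifier from where it was at the start of the episode above 0.03 m or distance of dish from where it was at the start of the episode above 0.04 m).
It also fails if it takes over 72 s, if anything falls off the work surface, if the arm or the gripper's body presses on something with over 40 N, if the wrist force passes 120 N, or if a joint passes its speed limit or range.

## Working session

There is one attempt and no reset: what is moved stays moved. The work goes in short steps, Python scripts to look and compute and a tool call to move; the robot and the scene stay as the last step left them, time stands still between calls to the robot, and variables do not carry over. Pictures are saved under pics/ and viewed, and the job is handed in when it is done.

Besides the shell and the picture viewer there is one more tool, called after ">>>" as name(argument=value, ...), one argument or row to a line, values as JSON. arm_command: Moves the arm, as the interface text tells. Shifts and turns lie within -1 to 1; 1 stands for 0.2 m of shift or 60 degrees of turn. Its arguments: {"type":"object","properties":{"motion":{"type":"string"}},"required":["motion"]}

```bash
ls; mkdir -p pics; python3 - <<'E'
from bench import *
import cv2
o=get_obs(); print(o)
for n in ["scene","top","wrist"]:
    c=camera(n); cv2.imwrite(f"pics/{n}0.png",c["img"][:,:,::-1])
    print(n,c["intrinsics"],c.get("pose",c.get("mount")))
    for t in ["catapult","draw_bar","catch","safety_knob","ball_center","dish","jar","rattle","pacifier"]:
        print(t,[(d["box"],round(d["conf"],2)) for d in search_frame(n,t)])
E
```

```text
pics
{'time_s': 0.0, 'q': array([ 9.10718916e-01,  1.81579531e-01,  1.60801476e+00, -1.56586317e-05,
        1.35379869e+00, -2.06281154e-01]), 'dq': array([ 0.00070957,  0.00224683,  0.00051148, -0.00110412,  0.00019121,
        0.00158438]), 'joint_efforts': array([ 7.87727222e-04, -4.44864035e+01, -3.51339304e+01, -1.38934465e-04,
        8.86649854e-03, -1.31377737e-05]), 'eef_pos': array([0.25169728, 0.51636241, 0.23035925]), 'eef_rot': array([-3.70912594e-04,  2.24954503e-01,  9.74368853e-01, -8.20228048e-04]), 'wrist_force': array([-0.46027692,  0.06766067,  0.04527174]), 'torque': array([-0.01513091, -0.01719085,  0.02497804]), 'opening': 1.0025893292439152}
scene [[482.10865547   0.         291.02448049]
 [  0.         482.10865547 211.52044586]
 [  0.           0.           1.        ]] [[ 0.86802493  0.28215156 -0.40856238  1.08428922]
 [ 0.4964673  -0.50526643  0.7058513  -0.76996621]
 [-0.00727581 -0.81553439 -0.57866288  0.83364544]
 [ 0.          0.          0.          1.        ]]
catapult [([244.5, 170.7, 305.7, 271.7], 0.8)]
draw_bar [([251.0, 167.9, 302.4, 252.4],
[... 1236 characters left out ...]
59.4, 280.0, 393.8, 314.9], 0.68)]
rattle [([262.6, 142.4, 306.9, 178.5], 0.7)]
pacifier [([141.0, 230.7, 155.5, 242.5], 0.67)]
wrist [[326.80358516   0.         281.78656824]
 [  0.         326.80358516 208.93415919]
 [  0.           0.           1.        ]] [[-4.72038563e-04 -9.48986895e-01 -3.15315160e-01  8.09891759e-02]
 [ 9.99999880e-01 -4.07642957e-04 -2.70176299e-04  4.78266278e-04]
 [ 1.27857763e-04 -3.15315249e-01  9.48986974e-01 -1.42587521e-01]
 [ 0.00000000e+00  0.00000000e+00  0.00000000e+00  1.00000000e+00]]
catapult [([107.7, 411.9, 119.5, 418.7], 0.52)]
draw_bar []
catch []
safety_knob []
ball_center []
dish []
jar []
rattle []
pacifier [([297.5, 347.1, 335.7, 375.5], 0.8)]
```

```bash
python3 - <<'E'
import cv2
a=cv2.imread("pics/scene0.png"); b=cv2.imread("pics/top0.png")
cv2.imwrite("pics/s1.png",cv2.resize(a[150:380,130:410],None,fx=2.6,fy=2.6,interpolation=cv2.INTER_CUBIC))
cv2.imwrite("pics/t1.png",cv2.resize(b[130:330,130:450],None,fx=2.5,fy=2.5,interpolation=cv2.INTER_CUBIC))
E
```

```text
(no output)
```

View pics/s1.png

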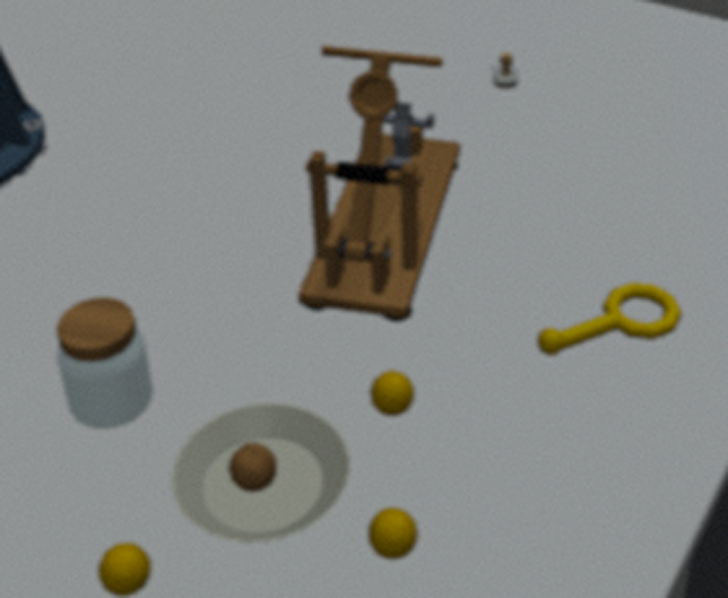

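View pics/t1.png

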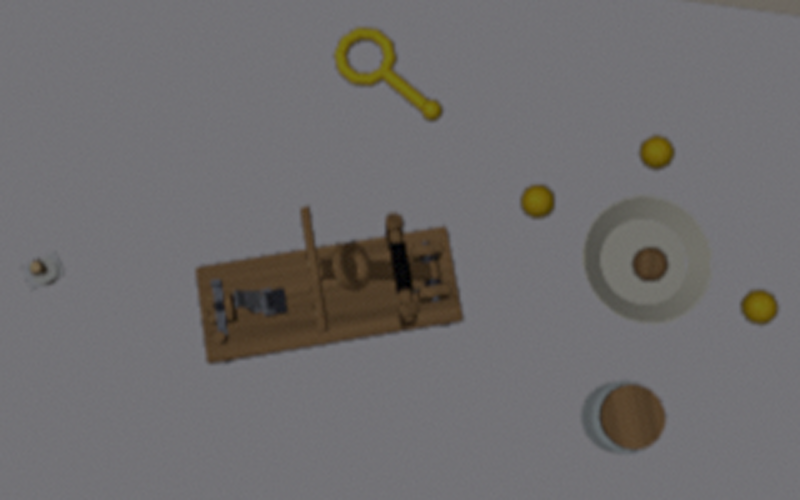

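View pics/wrist0.png

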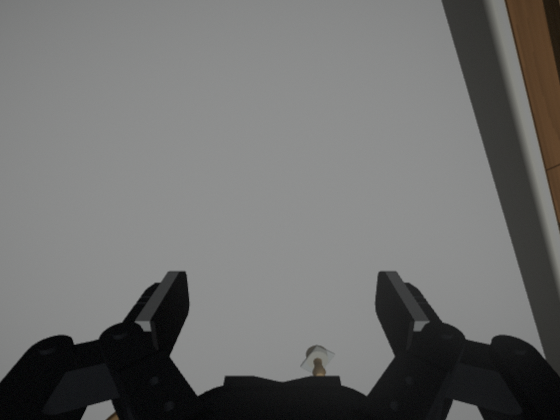

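```bash
cat > h.py <<'E'
import numpy as np, cv2
from scipy.optimize import least_squares
K={'scene':np.array([[482.10865547,0,291.02448049],[0,482.10865547,211.52044586],[0,0,1]]),
'top':np.array([[410.88714068,0,286.58200104],[0,410.88714068,208.19898236],[0,0,1]])}
P={'scene':np.array([[0.86802493,0.28215156,-0.40856238,1.08428922],[0.4964673,-0.50526643,0.7058513,-0.76996621],[-0.00727581,-0.81553439,-0.57866288,0.83364544],[0,0,0,1]]),
'top':np.array([[0.14691961,-0.96484001,0.21794126,0.39049903],[-0.98914469,-0.14391493,0.0296863,0.03299074],[0.00272247,-0.21993694,-0.97551029,1.17355067],[0,0,0,1]])}
def proj(c,X,Pm=None,Km=None):
    Pm=P[c] if Pm is None else Pm; Km=K[c] if Km is None else Km
    p=(np.asarray(X)-Pm[:3,3])@Pm[:3,:3]; p=p@Km.T
    return p[...,:2]/p[...,2:]
def ray(c,uv,z,Pm=None,Km=None):
    Pm=P[c] if Pm is None else Pm; Km=K[c] if Km is None else Km
    d=Pm[:3,:3]@np.linalg.inv(Km)@[uv[0],uv[1],1]
    return Pm[:3,3]+d*(z-Pm[2,3])/d[2]
def cat(p,X):
    c,s=np.cos(p[2]),np.sin(p[2]); X=np.atleast_2d(X)
    return np.c_[p[0]+c*X[:,0]-s*X[:,1],p[1]+s*X[:,0]+c*X[:,1],X[:,2]]
E
python3 - <<'E'
from h import *
o=[]
X=lambda *a:np.array(a)/1000
T=[((197,268),X(-145,55,23)),((446,228),X(145,55,23)),((462,321),X(145,-55,23)),((208,362),X(-145,-55,23)),((306,208),X(-3.1,60,211)),((323,330),X(-3.1,-60,211)),((222,338),X(-117,-35,88))]
S=[((460,146),X(-145,55,23)),((410,308),X(145,55,23)),((303,297),X(145,-55,23)),((442,62),X(-3.1,60,211)),((322,49),X(-3.1,-60,211))]
def f(p):
    r=[]
    for (u,x) in T: r.append(proj('top',cat(p,x))[0]-(np.array(u)/2.5+130))
    for (u,x) in S: r.append(proj('scene',cat(p,x))[0]-(np.array(u)/2.6+[130,150]))
    return np.ravel(r)
s=least_squares(f,[0.35,0.1,-1.5]); print(s.x,s.fun.reshape(-1,2).round(1))
for c,b in [('top',(383.7,227.3,397.6,244.3)),('scene',(219.8,317.1,237.6,342.4))]:
    print('ball',ray(c,((b[0]+b[2])/2,(b[1]+b[3])/2),.025))
for c,b in [('top',(361.2,205.1,414.2,257.9)),('scene',(193.9,301.5,263.9,359.8))]:
    print('dish',ray(c,((b[0]+b[2])/2,(b[1]+b[3])/2),.024))
print('jar',ray('top',((633/2.5+130),(417/2.5+130)),.095), ray('scene',(172,268+20),.06))
for n,u in [('pac',(148,236)),('rat',(365/2.5+130,56/2.5+130)),('y1',(343,211)),('y2',(392,191))]: print(n,ray('top',u,.01))
p=s.x
for n,x in dict(axle=(115,0,62),bar0=(-3,0,211),barp=(-3,45,211),barm=(-3,-45,211),hook=(-75,0,62),knob=(-117,-35,88),cup=(-35,0,94),knobend=(-152,0,88)).items(): print(n,cat(p,X(*x))[0].round(4), np.hypot(*cat(p,X(*x))[0][:2]).round(3))
E
```

```text
[ 0.5268416   0.12094227 -1.24992373] [[-1.  -0.6]
 [ 0.3 -1.9]
 [ 1.2 -1.1]
 [-0.1  0.6]
 [-0.5 -0.7]
 [ 0.7  0.1]
 [-0.4 -0.7]
 [-0.1 -2.3]
 [-0.8  0.1]
 [-2.3 -1.2]
 [-0.1 -0.2]
 [-0.2  0.4]]
ball [ 0.611413   -0.23454315  0.025     ]
ball [ 0.61474906 -0.23161532  0.025     ]
dish [ 0.62264467 -0.22537282  0.024     ]
dish [ 0.61601014 -0.2327708   0.024     ]
jar [ 0.43738115 -0.21382129  0.095     ] [ 0.45100902 -0.21881701  0.06      ]
pac [0.51152089 0.44798536 0.01      ]
rat [0.81519357 0.12490298 0.01      ]
y1 [ 0.66634926 -0.09462108  0.01      ]
y2 [ 0.74720388 -0.22977853  0.01      ]
axle [0.5631 0.0118 0.062 ] 0.563
bar0 [0.5259 0.1238 0.211 ] 0.54
barp [0.5686 0.138  0.211 ] 0.585
barm [0.4832 0.1096 0.211 ] 0.495
hook [0.5032 0.1921 0.062 ] 0.539
knob [0.4567 0.2209 0.088 ] 0.507
cup [0.5158 0.1542 0.094 ] 0.538
knobend [0.4789 0.2652 0.088 ] 0.547
```

>>> arm_command(
  motion="0 0 -0.18 0 0 0 1; 0 0 -0.18 0 0 0 1; -0.18 -0.08 -0.03 0 0 0 0.4; -0.18 -0.08 -0.03 0 0 0 0.4; -0.18 -0.08 -0.03 0 0 0 0.4; -0.18 -0.08 -0.03 0 0 0 0.4; -0.18 -0.08 -0.03 0 0 0 0.4; -0.18 -0.08 -0.03 0 0 0 0.4; -0.18 -0.08 -0.03 0 0 0 0.4; -0.18 -0.08 -0.03 0 0 0 0.4",
)

```text
time_s: 2.33
eef_pos: [0.457, 0.2719, 0.3556]
eef_rot: [-0.0, 0.217, 0.976, -0.0]
wrist_force: [1.3, 0.4, -0.6]
opening: 0.401
```

>>> arm_command(
  motion="-0.18 -0.08 0 0 0 0 0.4; -0.18 -0.08 0 0 0 0 0.4; 0 0 0 0 0 -0.11 0.4; 0 0 0 0 0 -0.11 0.4; 0 0 0 0 0 -0.11 0.4; 0 0 0 0 0 -0.11 0.4; 0 0 0 0 0 -0.11 0.4; 0 0 0 0 0 -0.11 0.4; 0 0 0 0 0 -0.08 0.4; 0 0 0 0 0 0 0.4",
)

```text
time_s: 3.17
eef_pos: [0.518, 0.1982, 0.3575]
eef_rot: [0.002, -0.179, 0.984, -0.002]
wrist_force: [-0.3, -0.0, 0.6]
opening: 0.401
```

```bash
cat >> h.py <<'E'
from scipy.spatial.transform import Rotation as Rn
def tool(o):
    w,x,y,z=o['eef_rot']; R=Rn.from_quat([x,y,z,w]).as_matrix()
    T=np.eye(4); T[:3,:3]=R; T[:3,3]=o['eef_pos']; return T
def snap(fn,n='wrist',crop=None,f=1.4):
    from bench import get_obs,camera
    o=get_obs(); c=camera(n)
    if 'mount' in c: c['pose']=tool(o)@c['mount']
    im=c['img'][:,:,::-1]
    if crop: im=im[crop[1]:crop[3],crop[0]:crop[2]]
    im=cv2.resize(im,None,fx=f,fy=f,interpolation=cv2.INTER_CUBIC)
    im=np.clip(im.astype(float)*1.5,0,255).astype(np.uint8)
    cv2.imwrite(fn,im); return o,c
def rel(tgt,o,yaw=None):
    "tool-frame delta to tgt in command units; yaw: wanted world angle of tool y, deg"
    T=tool(o); d=T[:3,:3].T@(np.array(tgt)-T[:3,3])/0.2
    s=str(d.round(3))
    y=T[:3,1]; a=np.degrees(np.arctan2(y[1],y[0])); s+=f" yaw {a:.1f}"
    if yaw is not None: s+=f" az {-(yaw-a)/60:.3f}"
    return s+f" zdir {T[:3,2].round(3)}"
E
python3 - <<'E'
from h import *
o,c=snap('pics/w1.png')
np.save('c1.npy',np.array([c['pose'],np.pad(c['intrinsics'],((0,1),(0,1)))]))
print(c['pose'])
E
```

```text
[[-0.3509848   0.88723823  0.29936263  0.44177455]
 [ 0.93636919  0.3341768   0.10741794  0.17066414]
 [-0.00473475  0.31801601 -0.94807352  0.49977562]
 [ 0.          0.          0.          1.        ]]
```

View pics/w1.png

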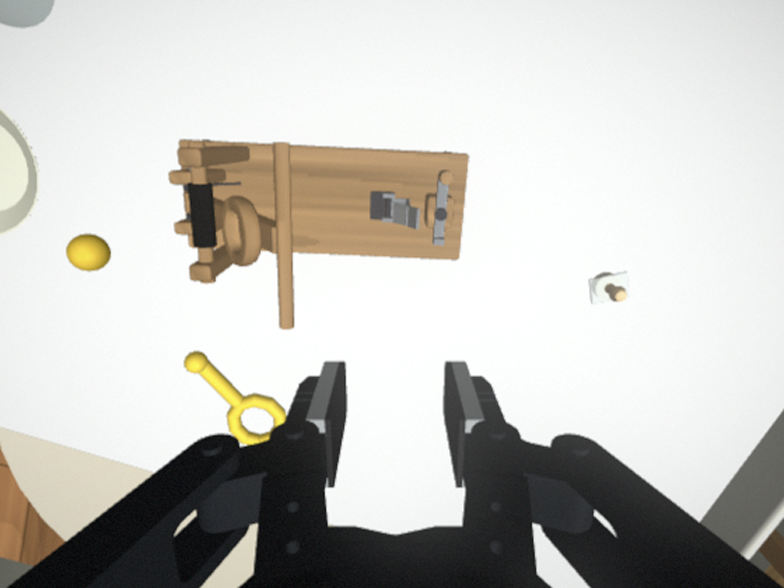

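```bash
python3 - <<'E'
from h import *
A=np.load('c1.npy');C=A[0];Kw=A[1][:3,:3]
X=lambda *a:np.array(a)/1000
W=[((460,259),X(-145,55,23)),((468,153),X(-145,-55,23)),((282,142),X(-3.1,-60,214)),((287,328),X(-3.1,60,211)),((446,177),X(-117,-35,88)),((208,155),X(82,-45,146)),]
T=[((197,268),X(-145,55,23)),((446,228),X(145,55,23)),((462,321),X(145,-55,23)),((208,362),X(-145,-55,23)),((306,208),X(-3.1,60,211)),((323,330),X(-3.1,-60,211)),((222,338),X(-117,-35,88))]
S=[((460,146),X(-145,55,23)),((410,308),X(145,55,23)),((303,297),X(145,-55,23)),((442,62),X(-3.1,60,211)),((322,49),X(-3.1,-60,211))]
def f(p,k=1):
    r=[]
    for (u,x) in W[:5]: r.append(proj('w',cat(p,x),C,Kw)[0]-np.array(u)/1.4)
    if k:
     for (u,x) in T: r.append(proj('top',cat(p,x))[0]-(np.array(u)/2.5+130))
     for (u,x) in S: r.append(proj('scene',cat(p,x))[0]-(np.array(u)/2.6+[130,150]))
    return np.ravel(r)
for k in (0,1):
    s=least_squares(f,[0.53,0.12,-1.25],args=(k,),loss='soft_l1' if k else 'linear'); print(s.x,s.fun.reshape(-1,2)[:5].round(1))
    p=s.x
    for n,x in dict(bar=(-3,45,211),knob=(-117,-35,88),cup=(-35,0,94)).items(): print(n,cat(p,X(*x))[0].round(4))
E
```

```text
[ 0.52582475  0.12222092 -1.25535396] [[-0.3  0.6]
 [ 1.  -0.1]
 [-1.2  0.3]
 [ 0.5 -0.8]
 [ 0.4  0.3]]
bar [0.5677 0.139  0.211 ]
knob [0.4563 0.2226 0.088 ]
cup [0.515  0.1555 0.094 ]
[ 0.52614299  0.12183402 -1.25260283] [[-0.4  0.5]
 [ 0.6 -0.3]
 [-1.9  0.5]
 [ 0.2 -0.6]
 [-0.1  0.1]]
bar [0.5679 0.1388 0.211 ]
knob [0.4563 0.222  0.088 ]
cup [0.5152 0.1551 0.094 ]
```

```bash
cat >> h.py <<'E'
p=np.array([0.526,0.122,-1.2535])
def R(x,y,z,dz=0):
    "catapult mm -> rel"
    from bench import get_obs
    o=get_obs(); t=cat(p,np.array([x,y,z])/1000)[0]
    inv=tool(o)[:3,3]-np.r_[p[:2],0]; c,s=np.cos(p[2]),np.sin(p[2])
    print('tcp in cat mm',(1000*np.array([c*inv[0]+s*inv[1],-s*inv[0]+c*inv[1],inv[2]])).round(1),'rel',rel(t,o,108.2),'F',o['wrist_force'].round(1),'op',round(o['opening'],3),'t',round(o['time_s'],2))
E
python3 -c "
from h import *
R(-3,45,270)"
```

```text
tcp in cat mm [-74.9  16.2 357.4] rel [-0.129 -0.363  0.439] yaw 110.3 az 0.036 zdir [ 0.004 -0.002 -1.   ] F [-0.1 -0.8  0.7] op 0.399 t 3.22
```

>>> arm_command(
  motion="-0.04 -0.12 0 0 0 0.036 0.4; -0.04 -0.12 0.1 0 0 0 0.4; -0.04 -0.12 0.12 0 0 0 0.4; -0.01 -0.03 0.12 0 0 0 0.4; 0 0 0.05 0 0 0 0.4; 0 0 0 0 0 0 0.4",
)

```text
time_s: 3.72
eef_pos: [0.5709, 0.1313, 0.2802]
eef_rot: [0.005, -0.149, 0.989, -0.001]
wrist_force: [0.0, -0.2, 0.2]
opening: 0.401
```

```bash
python3 -c "
from h import *
R(-3,45,197); o,c=snap('pics/w2.png')"
```

```text
tcp in cat mm [  5.2  45.6 280.2] rel [0.008 0.043 0.416] yaw 107.2 az -0.017 zdir [ 0.011 -0.001 -1.   ] F [ 0.  -0.2  0.2] op 0.401 t 3.72
```

View pics/w2.png

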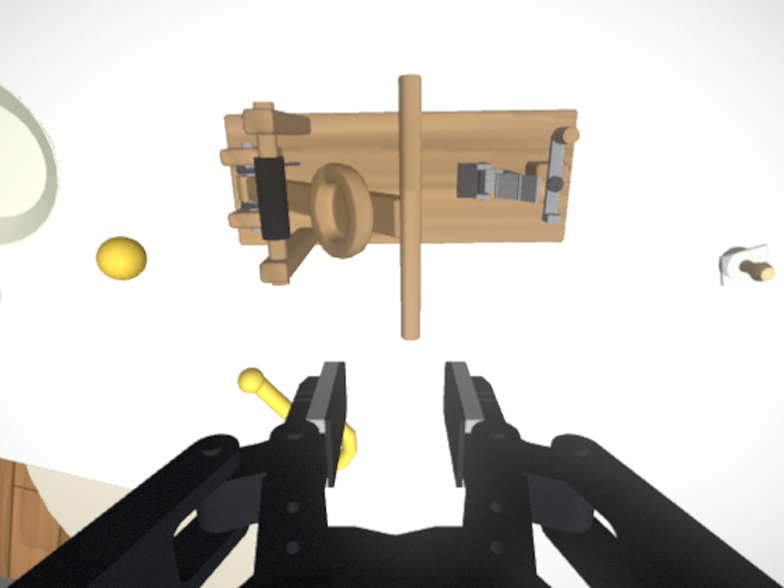

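>>> arm_command(
  motion="0.01 0.05 0.05 0 0 -0.02 0.4; 0 0 0.13 0 0 0 0.4; 0 0 0.13 0 0 0 0.4; 0 0 0.09 0 0 0 0.4; 0 0 0.04 0 0 0 0.4; 0 0 0 0 0 0 0.4",
)

```text
time_s: 4.27
eef_pos: [0.5683, 0.1487, 0.1981]
eef_rot: [0.013, -0.164, 0.986, -0.001]
wrist_force: [0.6, 0.6, -0.3]
opening: 0.404
```

```bash
python3 -c "
from h import *
R(-3,45,197); o,c=snap('pics/w3.png')"
```

```text
tcp in cat mm [-12.2  48.5 198.1] rel [ 0.018 -0.046  0.005] yaw 108.9 az 0.011 zdir [ 0.026  0.002 -1.   ] F [ 0.6  0.6 -0.3] op 0.404 t 4.27
```

View pics/w3.png

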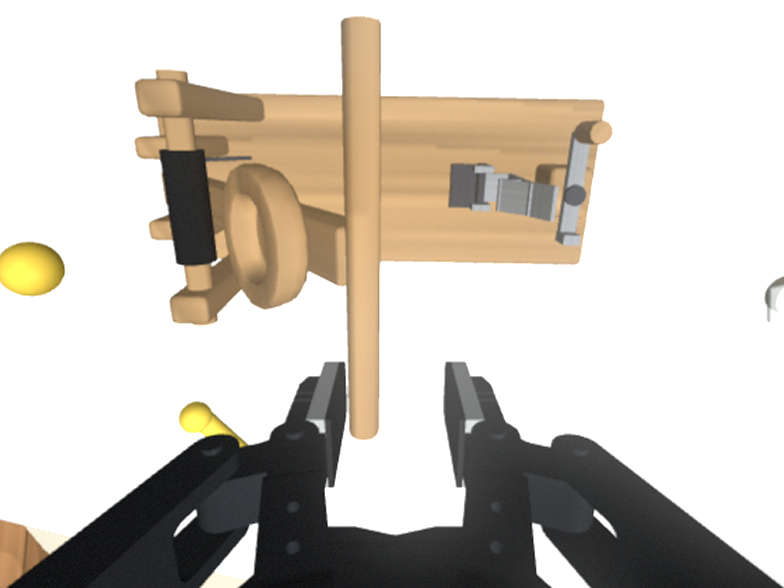

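>>> arm_command(
  motion="0.01 -0.046 0 -0.006 0.024 0.01 0.4; 0 0 0 0 0 0 0.4",
)

```text
time_s: 4.48
eef_pos: [0.5704, 0.141, 0.2022]
eef_rot: [0.002, -0.16, 0.987, -0.0]
wrist_force: [0.0, 0.0, 0.4]
opening: 0.399
```

```bash
cat >> h.py <<'E'
def rel(tgt,o,yaw=108.2,tilt=0):
    "tilt: lean"
    T=tool(o); d=T[:3,:3].T@(np.array(tgt)-T[:3,3])/0.2
    a=np.radians(yaw); y=np.array([np.cos(a),np.sin(a),0]); z=np.array([0,0,-1.]); G=np.c_[np.cross(y,z),y,z]
    rv=Rn.from_matrix(T[:3,:3].T@G).as_rotvec()/np.radians(60)
    return f"{d.round(3)} rot {rv.round(3)}"
E
python3 -c "
from h import *
R(-3,45,197)"
```

```text
tcp in cat mm [ -4.3  48.1 202.2] rel [ 0.016 -0.006  0.026] rot [-0.001  0.004  0.003] F [0.  0.  0.4] op 0.399 t 4.48
```

>>> arm_command(
  motion="0.016 -0.006 0.026 0 0 0 0.4; 0 0 0 0 0 0 0.2; 0 0 0 0 0 0 0; 0 0 0 0 0 0 0; 0 0 0 0 0 0 0; 0 0 0 0 0 0 0; 0 0 0 0 0 0 0",
)

```text
time_s: 5.07
eef_pos: [0.5698, 0.1392, 0.2013]
eef_rot: [0.007, -0.16, 0.987, -0.002]
wrist_force: [1.0, -1.8, -1.1]
opening: 0.088
```

```bash
python3 -c "
from h import *
R(-3,45,197); o,c=snap('pics/w4.png')"
```

```text
tcp in cat mm [ -2.7  46.9 201.3] rel [0.01  0.002 0.021] rot [-0.005  0.013  0.004] F [ 1.  -1.8 -1.1] op 0.088 t 5.07
```

View pics/w4.png

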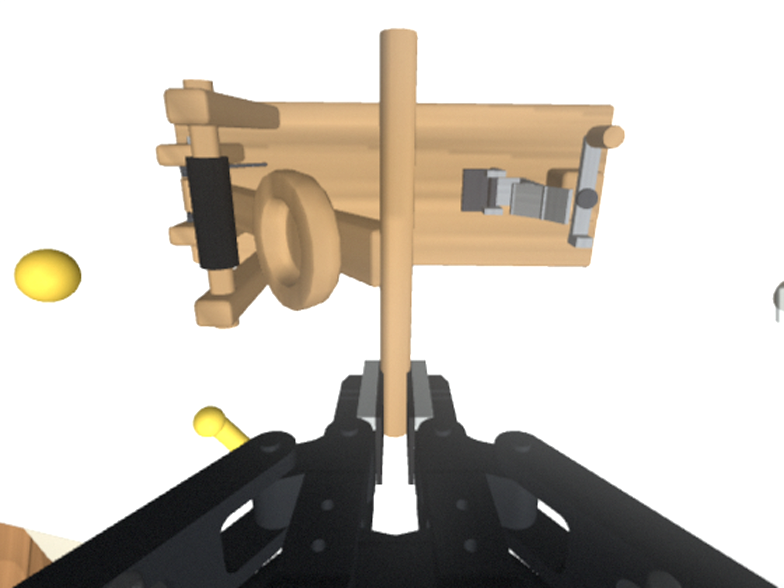

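>>> arm_command(
  motion="0 0.036 0.031 -0.005 0.013 0.004 0; 0 0.036 0.031 0 0 0 0; 0 0.032 0.035 0 0 0 0; 0 0.032 0.035 0 0 0 0",
)

```text
time_s: 5.45
eef_pos: [0.5614, 0.1645, 0.1748]
eef_rot: [-0.0, -0.157, 0.988, -0.002]
wrist_force: [2.2, -5.6, -0.5]
opening: 0.088
```

```bash
python3 -c "
from h import *
R(-30,46,174)"
```

```text
tcp in cat mm [-29.3  46.9 174.8] rel [0.005 0.004 0.004] rot [-0.003 -0.001 -0.002] F [ 2.2 -5.6 -0.5] op 0.088 t 5.45
```

>>> arm_command(
  motion="0 0.031 0.039 0 0 0 0; 0 0.029 0.039 0 0 0 0; 0 0.025 0.041 0 0 0 0; 0 0.025 0.041 0 0 0 0; 0 0.021 0.043 0 0 0 0; 0 0.021 0.043 0 0 0 0",
)

```text
time_s: 5.95
eef_pos: [0.5519, 0.1964, 0.1194]
eef_rot: [0.001, -0.158, 0.987, -0.003]
wrist_force: [1.3, -8.1, 0.7]
opening: 0.084
```

```bash
python3 -c "
from h import *
R(-60,46,126);snap('pics/w5.png')"
```

```text
tcp in cat mm [-62.6  47.8 119.4] rel [ 0.009 -0.013 -0.033] rot [-0.006  0.002 -0.   ] F [ 1.3 -8.1  0.7] op 0.084 t 5.95
```

View pics/w5.png

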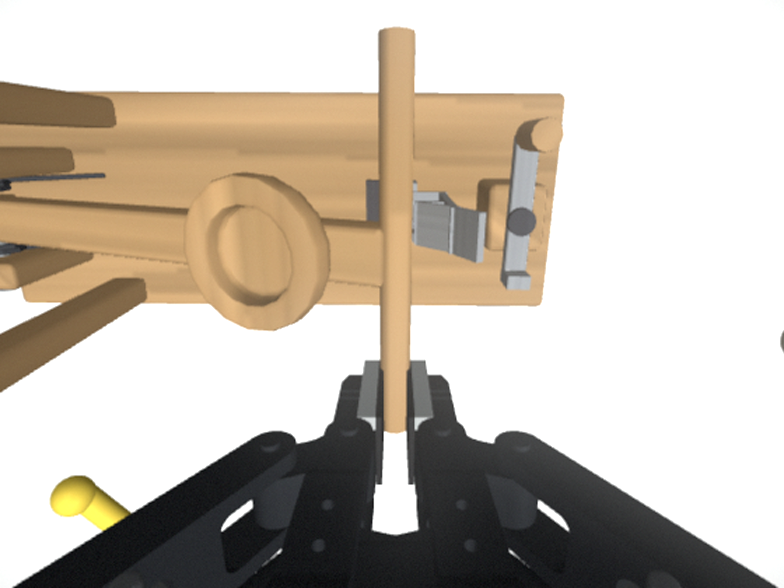

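>>> arm_command(
  motion="0.005 0.012 0.036 -0.006 0 0 0; 0 0.014 0.045 0 0 0 0; 0 0.013 0.045 0 0 0 0; 0 0.008 0.045 0 0 0 0; 0 0.006 0.04 0 0 0 0",
)

```text
time_s: 6.42
eef_pos: [0.5486, 0.2067, 0.0721]
eef_rot: [0.003, -0.159, 0.987, -0.002]
wrist_force: [0.8, -6.7, 6.7]
opening: 0.082
```

```bash
python3 -c "
from h import *
R(-74,46,71)"
```

```text
tcp in cat mm [-73.4  47.9  72.1] rel [0.009 0.003 0.005] rot [-0.004  0.004  0.001] F [ 0.8 -6.7  6.7] op 0.082 t 6.42
```

>>> arm_command(
  motion="0.005 0.005 0.035 -0.004 0.004 0 0; 0 0.003 0.035 0 0 0 0; 0 0 0.035 0 0 0 0; 0 0 0.03 0 0 0 0",
)

```text
time_s: 6.75
eef_pos: [0.5485, 0.207, 0.043]
eef_rot: [0.001, -0.159, 0.987, -0.002]
wrist_force: [0.4, -7.1, 4.2]
opening: 0.084
```

```bash
python3 -c "
from h import *
R(-74.8,46,41.5);snap('pics/w6.png')"
```

```text
tcp in cat mm [-73.7  47.8  43. ] rel [0.009 0.005 0.007] rot [-0.004  0.002  0.002] F [ 0.4 -7.1  4.2] op 0.084 t 6.75
```

View pics/w6.png

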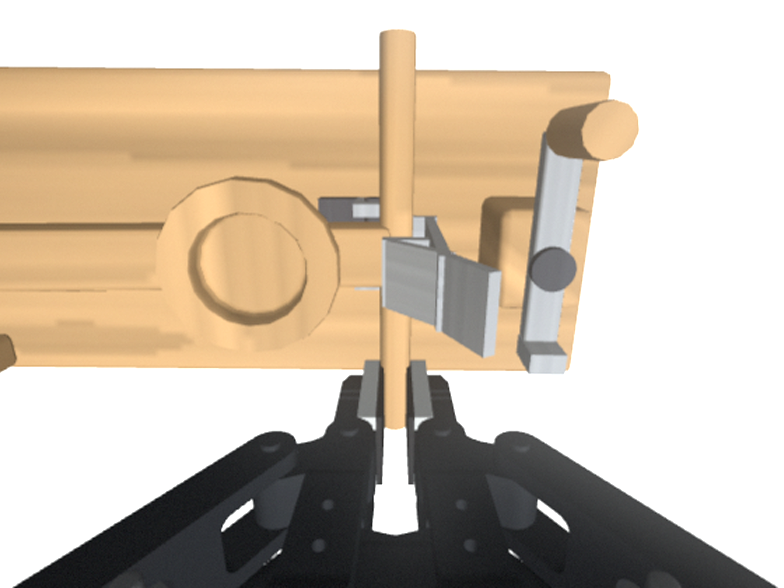

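>>> arm_command(
  motion="0 0.003 0.015 0 0 0 0; 0 0 0 0 0 0 0; 0 0 0 0 0 0 0",
)

```text
time_s: 7.05
eef_pos: [0.5488, 0.2068, 0.0415]
eef_rot: [0.001, -0.159, 0.987, -0.003]
wrist_force: [-5.5, -4.7, 12.9]
opening: 0.085
```

```bash
python3 -c "
from h import *
R(-74.8,46,50);snap('pics/s2.png','scene',(220,160,320,240),7)"
```

```text
tcp in cat mm [-73.5  48.1  41.5] rel [ 0.01   0.006 -0.043] rot [-0.007  0.001  0.002] F [-5.5 -4.7 12.9] op 0.085 t 7.05
```

View pics/s2.png

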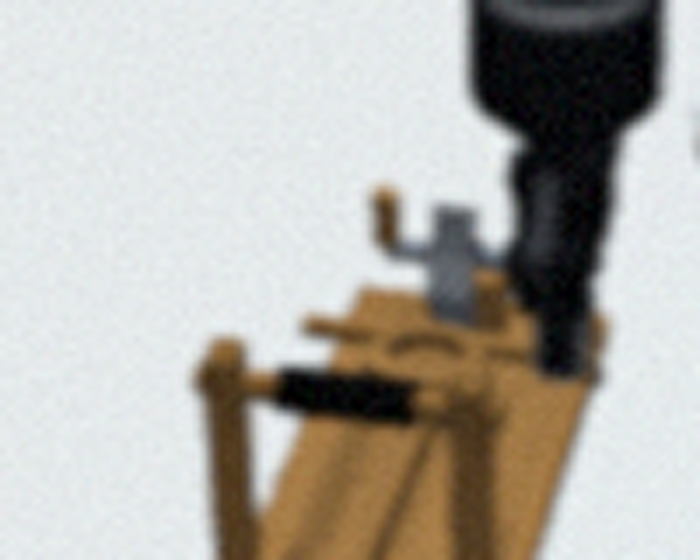

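>>> arm_command(
  motion="0 0 -0.012 0 0 0 0; 0 0 -0.012 0 0 0 0; 0 0 -0.012 0 0 0 0; 0 0 -0.01 0 0 0 0; 0 0 0 0 0 0 0",
)

```text
time_s: 7.52
eef_pos: [0.5483, 0.2074, 0.0506]
eef_rot: [0.001, -0.159, 0.987, -0.004]
wrist_force: [-0.0, -3.6, 2.7]
opening: 0.084
```

```bash
python3 -c "
from h import *
R(-74.8,46,50)"
```

```text
tcp in cat mm [-74.1  47.9  50.6] rel [0.009 0.003 0.003] rot [-0.008  0.     0.002] F [-0.  -3.6  2.7] op 0.084 t 7.52
```

>>> arm_command(
  motion="0 0 -0.008 0 0 0 0; 0 0 -0.006 0 0 0 0; 0 0 0 0 0 0 0",
)

```text
time_s: 7.77
eef_pos: [0.5483, 0.2074, 0.0531]
eef_rot: [0.001, -0.159, 0.987, -0.004]
wrist_force: [0.7, -3.6, 2.4]
opening: 0.086
```

```bash
python3 -c "
from h import *
R(-74.8,46,53);snap('pics/w7.png')"
```

```text
tcp in cat mm [-74.2  47.8  53.1] rel [0.009 0.003 0.001] rot [-0.008  0.     0.002] F [ 0.7 -3.6  2.4] op 0.086 t 7.77
```

View pics/w7.png

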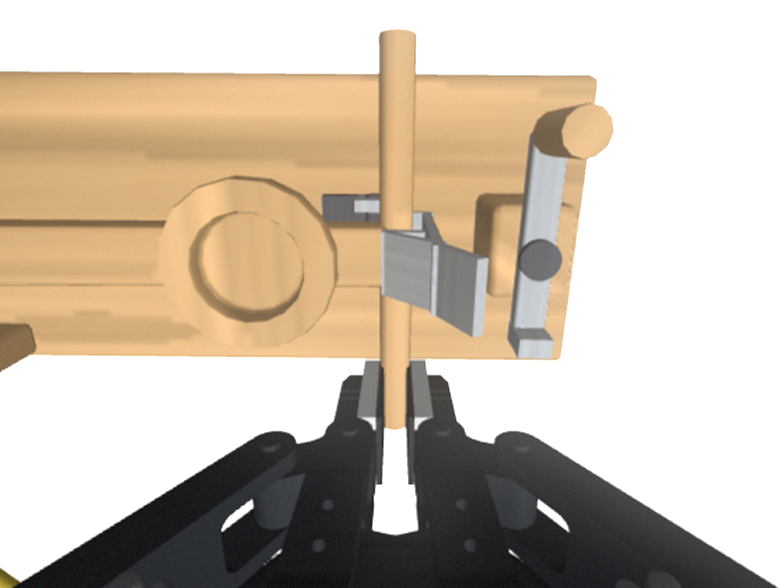

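>>> arm_command(
  motion="0 0 -0.008 0 0 0 0; 0 0 -0.005 0 0 0 0; 0 0 0 0 0 0 0",
)

```text
time_s: 8.07
eef_pos: [0.5483, 0.2074, 0.0556]
eef_rot: [0.001, -0.159, 0.987, -0.004]
wrist_force: [0.8, -3.9, 3.0]
opening: 0.083
```

>>> arm_command(
  motion="0 0 -0.008 0 0 0 0; 0 0 0 0 0 0 0; 0 0 0 0 0 0 0",
)

```text
time_s: 8.32
eef_pos: [0.5482, 0.2075, 0.0566]
eef_rot: [0.001, -0.159, 0.987, -0.004]
wrist_force: [0.8, -3.2, 2.0]
opening: 0.086
```

```bash
python3 -c "
from h import *
R(-74.8,46,53);snap('pics/w8.png')"
```

```text
tcp in cat mm [-74.2  47.8  56.6] rel [0.009 0.003 0.018] rot [-0.007  0.     0.002] F [ 0.8 -3.2  2. ] op 0.086 t 8.32
```

View pics/w8.png

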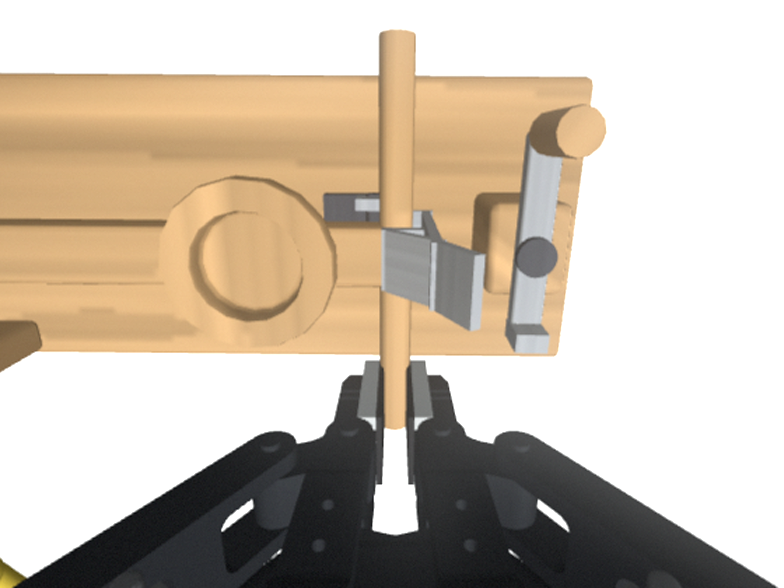

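>>> arm_command(
  motion="0 0 -0.008 0 0 0 0; 0 0 -0.003 0 0 0 0; 0 0 0 0 0 0 0",
)

```text
time_s: 8.62
eef_pos: [0.5483, 0.2075, 0.0566]
eef_rot: [0.001, -0.159, 0.987, -0.003]
wrist_force: [1.9, -3.8, 2.6]
opening: 0.082
```

>>> arm_command(
  motion="0 0 -0.008 0 0 0 0; 0 0 -0.003 0 0 0 0; 0 0 0 0 0 0 0",
)

```text
time_s: 8.87
eef_pos: [0.5482, 0.2075, 0.0566]
eef_rot: [0.001, -0.159, 0.987, -0.003]
wrist_force: [2.3, -3.0, 1.7]
opening: 0.082
```

>>> arm_command(
  motion="0 0 0 0 0 0 0.1; 0 0 0 0 0 0 0.13; 0 0 0 0 0 0 0.2; 0 0 0 0 0 0 0.35; 0 0 0 0 0 0 0.35; 0 0 0 0 0 0 0.35",
)

```text
time_s: 9.37
eef_pos: [0.5452, 0.2097, 0.0563]
eef_rot: [-0.001, -0.159, 0.987, -0.002]
wrist_force: [0.4, -0.1, 0.6]
opening: 0.349
```

```bash
python3 -c "
from h import *
R(-74.8,46,53);snap('pics/w9.png')"
```

```text
tcp in cat mm [-77.3  45.6  56.3] rel [-0.002 -0.012  0.017] rot [-0.003 -0.003  0.002] F [ 0.4 -0.1  0.6] op 0.349 t 9.37
```

View pics/w9.png

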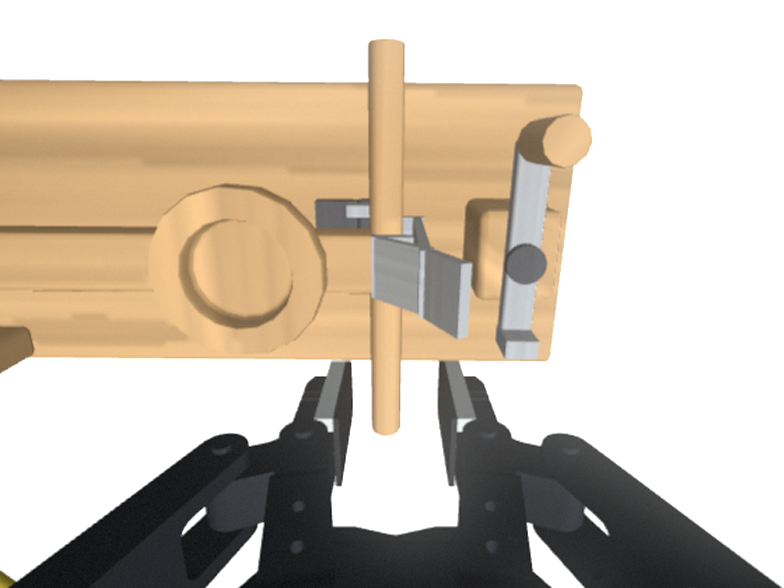

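>>> arm_command(
  motion="0 -0.012 0 0 0 0 0.35; 0 0 -0.06 0 0 0 0.35; 0 0 -0.12 0 0 0 0.35; 0 0 -0.18 0 0 0 0.35; 0 0 -0.18 0 0 0 0.35; 0 0 -0.05 0 0 0 0.35; 0 0 0 0 0 0 0.3",
)

```text
time_s: 10.0
eef_pos: [0.5444, 0.2073, 0.1808]
eef_rot: [-0.004, -0.159, 0.987, -0.001]
wrist_force: [-0.3, -0.4, 0.3]
opening: 0.297
```

```bash
python3 -c "
from h import *
R(-117,-35,150);o,c=snap('pics/w10.png')
print(proj('w',cat(p,np.array([[-117,-35,88],[-117,0,63],[-75,60,62],[-75,-60,62]])/1000),c['pose'],c['intrinsics'])*1.4)"
```

```text
tcp in cat mm [-75.3  44.1 180.8] rel [0.393 0.21  0.157] rot [-0.001 -0.008  0.002] F [-0.3 -0.4  0.3] op 0.297 t 10.0
[[479.43473622 145.83069187]
 [468.09564639 210.62275012]
 [393.81261916 309.40476496]
 [394.1680272   95.91254184]]
```

View pics/w10.png

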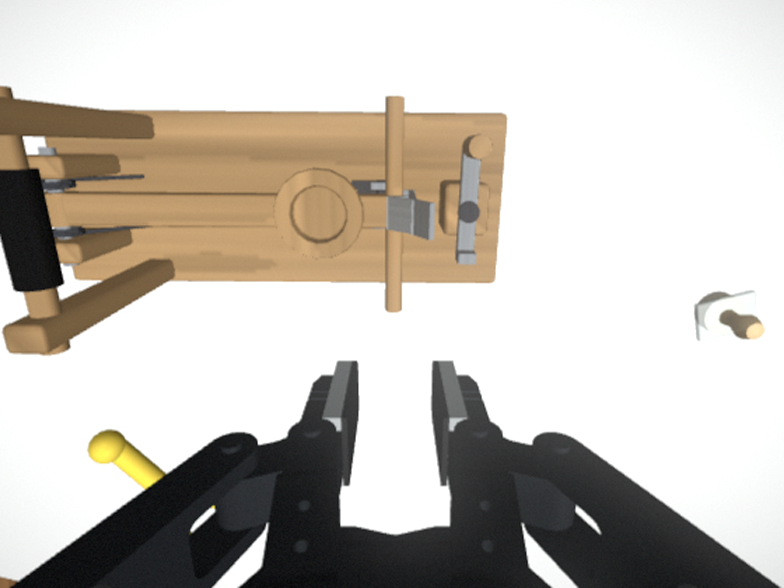

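>>> arm_command(
  motion="0.13 0.07 0 0 -0.008 0 0.3; 0.13 0.07 0.05 0 0 0 0.3; 0.11 0.06 0.06 0 0 0 0.3; 0.04 0.02 0.04 0 0 0 0.3; 0 0 0 0 0 0 0.3",
)

```text
time_s: 10.47
eef_pos: [0.4473, 0.2221, 0.1437]
eef_rot: [-0.003, -0.158, 0.987, -0.001]
wrist_force: [-0.7, 0.3, 0.3]
opening: 0.293
```

```bash
python3 -c "
from h import *
R(-118,-35,120);"
```

```text
tcp in cat mm [-119.7  -43.5  143.7] rel [-0.043 -0.008  0.118] rot [-0.001 -0.005 -0.   ] F [-0.7  0.3  0.3] op 0.293 t 10.47
```

>>> arm_command(
  motion="-0.04 -0.007 0.02 0 -0.005 0 0.3; 0 0 0.08 0 0 0 0.3; 0 0 0 0 0 0 0.3",
)

```text
time_s: 10.72
eef_pos: [0.4562, 0.2231, 0.1214]
eef_rot: [-0.001, -0.158, 0.987, -0.001]
wrist_force: [-0.2, -0.1, -0.6]
opening: 0.3
```

```bash
python3 -c "
from h import *
R(-118,-35,72);o,c=snap('pics/w11.png')"
```

```text
tcp in cat mm [-117.8  -34.8  121.4] rel [0.001 0.001 0.247] rot [-0.001 -0.001  0.   ] F [-0.2 -0.1 -0.6] op 0.3 t 10.72
```

View pics/w11.png

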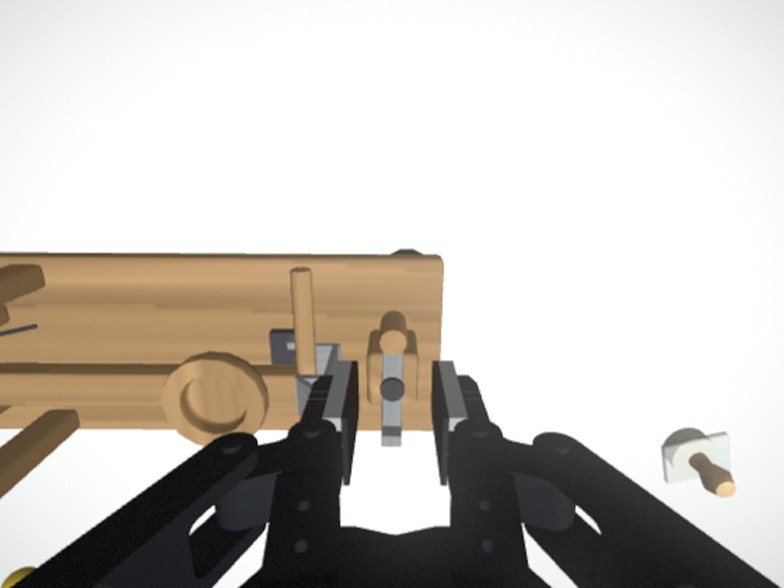

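>>> arm_command(
  motion="0 0 0.06 0 0 0 0.3; 0 0 0.07 0 0 0 0.3; 0 0 0.07 0 0 0 0.3; 0 0 0.04 0 0 0 0.22; 0 0 0 0 0 0 0.22; 0 0 0 0 0 0 0.22",
)

```text
time_s: 11.27
eef_pos: [0.4671, 0.2231, 0.0775]
eef_rot: [0.005, -0.157, 0.988, -0.0]
wrist_force: [0.4, 0.2, 0.3]
opening: 0.218
```

```bash
python3 -c "
from h import *
R(-118,-35,72);o,c=snap('pics/w12.png')"
```

```text
tcp in cat mm [-114.5  -24.4   77.5] rel [0.053 0.018 0.027] rot [-0.002  0.009 -0.003] F [0.4 0.2 0.3] op 0.218 t 11.27
```

View pics/w12.png

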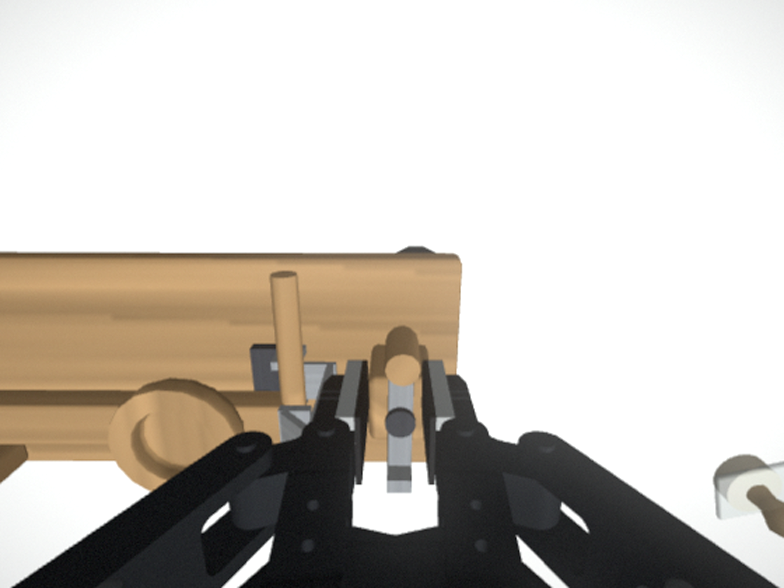

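>>> arm_command(
  motion="0.05 0.014 0 0 0.009 -0.003 0.22; 0 0 0.02 0 0 0 0.22; 0 0 0 0 0 0 0.22",
)

```text
time_s: 11.57
eef_pos: [0.4575, 0.2229, 0.0756]
eef_rot: [0.002, -0.158, 0.987, -0.001]
wrist_force: [-0.9, 0.2, -0.5]
opening: 0.219
```

```bash
python3 -c "
from h import *
R(-118,-35,72);o,c=snap('pics/w13.png')"
```

```text
tcp in cat mm [-117.3  -33.6   75.6] rel [0.007 0.004 0.018] rot [-0.003  0.003  0.   ] F [-0.9  0.2 -0.5] op 0.219 t 11.57
```

View pics/w13.png

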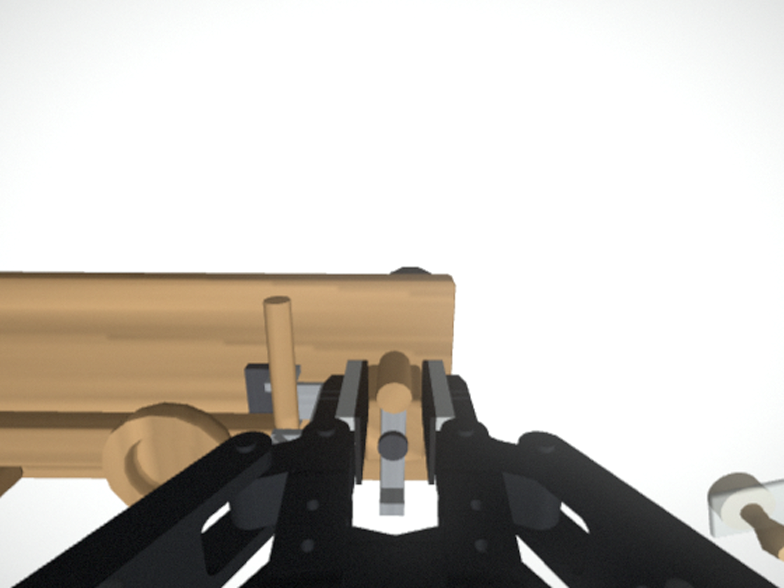

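>>> arm_command(
  motion="0.005 0.01 0.016 0 0 0 0.22; -0.001 0.0175 0 0 0 0.0955 0.22; -0.001 0.0175 0 0 0 0.0955 0.22; -0.001 0.0175 0 0 0 0.0955 0.22; -0.001 0.0175 0 0 0 0.0955 0.22",
)

```text
time_s: 12.03
eef_pos: [0.4549, 0.2388, 0.0731]
eef_rot: [0.003, 0.048, 0.999, -0.001]
wrist_force: [0.4, -0.8, 0.4]
opening: 0.221
```

```bash
cat >> h.py <<'E'
def A(phi,r=35,z=72):
    "rel to lever point at angle phi, tool turned along"
    from bench import get_obs
    o=get_obs(); t=cat(p,np.array([-117-r*np.sin(phi),-r*np.cos(phi),z])/1000)[0]
    T=tool(o)[:3,3]; inv=T-np.r_[p[:2],0]; c,s=np.cos(p[2]),np.sin(p[2])
    q=1000*np.array([c*inv[0]+s*inv[1],-s*inv[0]+c*inv[1],inv[2]])
    print('cat',q.round(1),'phi',round(np.arctan2(-(q[0]+117),-q[1]),3),'r',round(np.hypot(q[0]+117,q[1]),1),'rel',rel(t,o,108.2-np.degrees(phi)),'F',o['wrist_force'].round(1),'t',o['time_s'])
E
python3 -c "
from h import *
A(0.4)"
```

```text
cat [-133.1  -31.1   73.1] phi 0.478 r 35.0 rel [ 0.    -0.014  0.005] rot [-0.001  0.007 -0.014] F [ 0.4 -0.8  0.4] t 12.0333
```

>>> arm_command(
  motion="-0.001 0.0165 0.003 0 0.007 0.0955 0.22; -0.001 0.0165 0 0 0 0.0955 0.22; -0.001 0.0165 0 0 0 0.0955 0.22; -0.001 0.0165 0 0 0 0.0955 0.22; -0.001 0.0165 0 0 0 0.0955 0.22",
)

```text
time_s: 12.45
eef_pos: [0.4607, 0.255, 0.0724]
eef_rot: [0.0, 0.306, 0.952, -0.001]
wrist_force: [-0.5, -1.6, -0.1]
opening: 0.219
```

```bash

python3 -c "
from h import *
A(0.95)
snap('pics/w14.png')"
```

```text
cat [-146.8  -20.6   72.4] phi 0.966 r 36.2 rel [-0.006 -0.003  0.002] rot [-0.001  0.001  0.01 ] F [-0.5 -1.6 -0.1] t 12.45
```

View pics/w14.png

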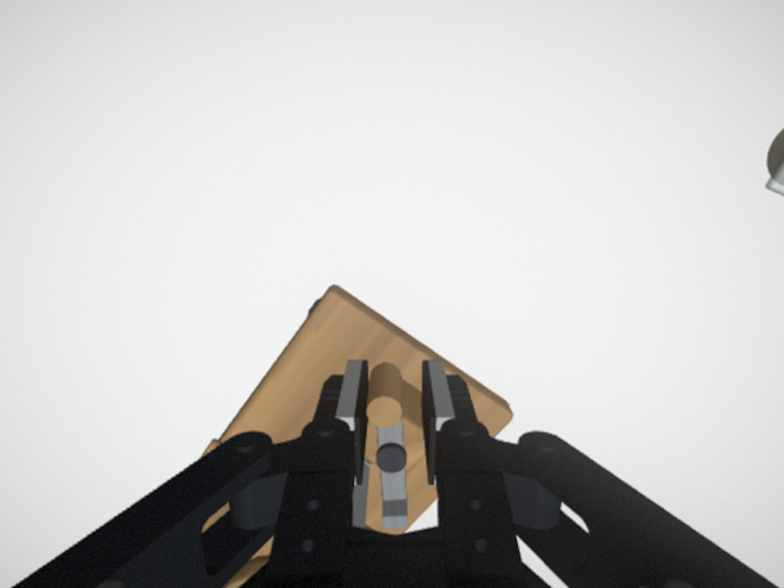

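Lever follows. Continue to the stop.

>>> arm_command(
  motion="-0.006 0.0165 0 0 0 0.1 0.22; -0.001 0.0165 0 0 0 0.0955 0.22; -0.001 0.0165 0 0 0 0.0955 0.22; -0.001 0.0165 0 0 0 0.0955 0.22; -0.001 0.0165 0 0 0 0.0955 0.22",
)

```text
time_s: 12.92
eef_pos: [0.4732, 0.2653, 0.0718]
eef_rot: [0.0, 0.54, 0.842, -0.001]
wrist_force: [-0.0, -0.4, 0.2]
opening: 0.223
```

```bash

python3 -c "
from h import *
A(1.6)
"
```

```text
cat [-152.7   -5.5   71.8] phi 1.419 r 36.1 rel [-0.007  0.032 -0.001] rot [-0.002  0.002  0.136] F [-0.  -0.4  0.2] t 12.9167
```

>>> arm_command(
  motion="-0.003 0.018 0 0 0 0.08 0.22; -0.002 0.016 0 0 0 0.056 0.22; 0 0.016 0 0 0 0 0.22; 0 0.012 0 0 0 0 0.22",
)

```text
time_s: 13.25
eef_pos: [0.4822, 0.2687, 0.0708]
eef_rot: [-0.002, 0.598, 0.801, -0.004]
wrist_force: [-10.9, -4.0, 10.5]
opening: 0.215
```

```bash

python3 -c "
from h import *
A(1.6)
snap('pics/w15.png')
"
```

```text
cat [-153.1    4.2   70.8] phi 1.686 r 36.3 rel [-0.006 -0.016 -0.006] rot [-0.009  0.001  0.   ] F [-10.9  -4.   10.5] t 13.25
```

View pics/w15.png

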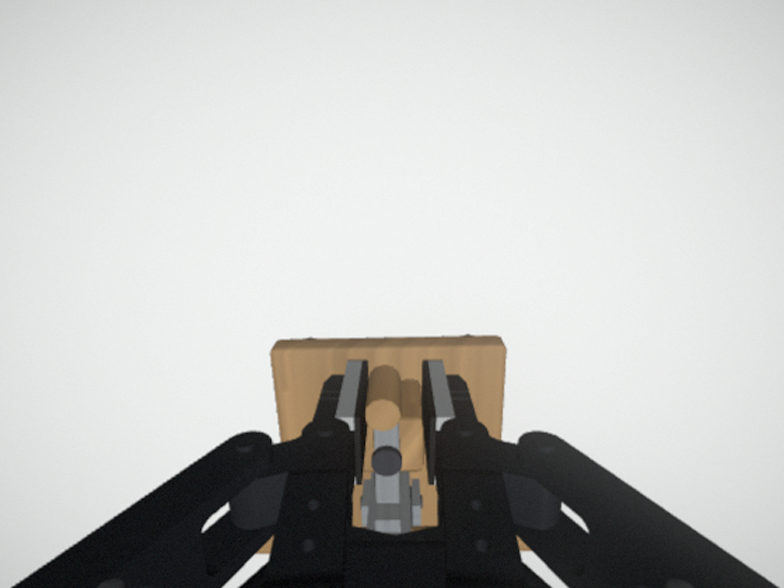

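>>> arm_command(
  motion="0 -0.016 0 -0.009 0 0 0.26; 0 0 -0.04 0 0 0 0.26; 0 0 -0.1 0 0 0 0.26; 0 0 -0.18 0 0 0 0.26; 0 0 -0.18 0 0 0 0.26; 0 0 -0.18 0 0 0 0.4; 0 0 -0.1 0 0 0 0.7; 0 0 0 0 0 0 0.7",
)

```text
time_s: 13.97
eef_pos: [0.4772, 0.2674, 0.2345]
eef_rot: [0.001, 0.59, 0.807, -0.0]
wrist_force: [0.3, 0.6, 0.8]
opening: 0.669
```

```bash

python3 -c "
from h import *
A(1.57)
o,c=snap('pics/w16.png')
print(proj('w',cat(p,np.array([[-152,0,88],[-117,0,63],[-75,60,62],[-75,-60,62]])/1000),c['pose'],c['intrinsics'])*1.4)
"
```

```text
cat [-153.3   -1.   234.5] phi 1.545 r 36.4 rel [-0.005  0.005  0.813] rot [-0.     0.001 -0.009] F [0.3 0.6 0.8] t 13.9667
[[395.50820922 272.8440414 ]
 [395.82209323 309.40742469]
 [474.87851609 359.80215949]
 [317.7314421  361.15124958]]
```

View pics/w16.png

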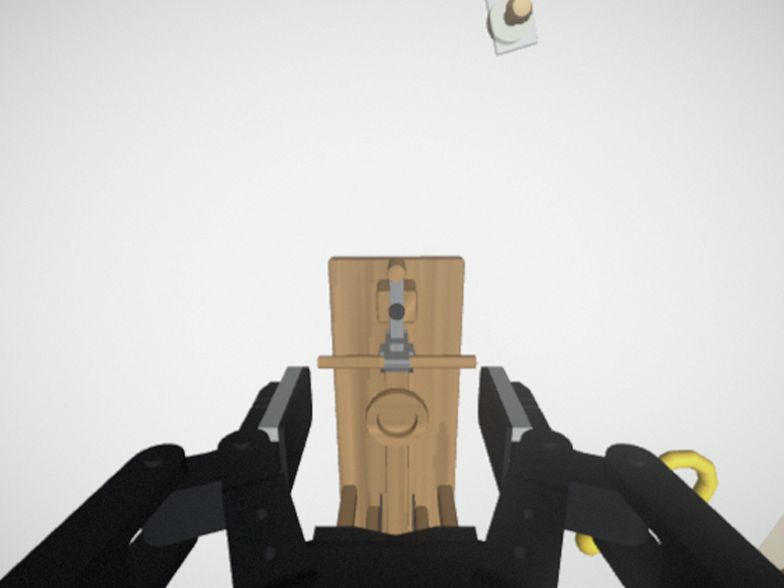

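>>> arm_command(
  motion="-0.1 -0.01 -0.05 0 0 0 0.7; -0.19 -0.01 -0.03 0 0 0 0.7; -0.19 -0.01 0 0 0 0 0.7; -0.19 -0.01 0 0 0 0 0.7; -0.19 -0.01 0 0 0 0 0.7; -0.19 -0.01 0 0 0 0 0.7; -0.19 -0.01 0 0 0 0 0.7; -0.19 -0.01 0 0 0 0 0.7; -0.19 -0.01 0 0 0 0 0.7; -0.19 -0.01 0 0 0 0 0.7",
)

```text
time_s: 14.85
eef_pos: [0.5679, -0.0895, 0.2391]
eef_rot: [-0.004, 0.579, 0.815, -0.001]
wrist_force: [0.3, -0.1, 0.7]
opening: 0.704
```

```bash

python3 -c "
from h import *
from bench import get_obs
o=get_obs();print(rel([.612,-.233,.2],o,18.2),o['eef_pos'])
"
```

```text
[-0.751 -0.026  0.191] rot [-0.007 -0.005  0.017] [ 0.5678534  -0.08952752  0.23908727]
```

>>> arm_command(
  motion="-0.19 -0.006 0 -0.007 -0.005 0.017 0.7; -0.19 -0.006 0 0 0 0 0.7; -0.18 -0.006 0.04 0 0 0 0.7; -0.1 -0.006 0.08 0 0 0 0.65; 0 0 0.06 0 0 0 0.65; 0 0 0 0 0 0 0.65",
)

```text
time_s: 15.35
eef_pos: [0.6029, -0.2311, 0.1917]
eef_rot: [-0.003, 0.588, 0.809, -0.001]
wrist_force: [-0.6, 0.2, 0.3]
opening: 0.648
```

```bash

python3 -c "
from h import *
from bench import *
o,c=snap('pics/w17.png')
ds=search_frame('wrist','ball_center'); print(ds)
for d in ds:
  b=d['box']; t=ray('w',((b[0]+b[2])/2,(b[1]+b[3])/2),.025,c['pose'],c['intrinsics']); print(t)
b=search_frame('wrist','dish'); print(b)
print(rel([.612,-.233,.1],o,18.2),o['eef_pos'])
"
```

```text
[{'box': [393.7, 208.5, 435.9, 246.3], 'conf': 0.95}, {'box': [372.8, 45.9, 419.8, 95.9], 'conf': 0.86}, {'box': [222.5, 271.3, 245.0, 309.7], 'conf': 0.82}, {'box': [269.2, 172.1, 308.5, 213.3], 'conf': 0.8}]
[ 0.74290566 -0.22786328  0.025     ]
[ 0.66466123 -0.09910163  0.025     ]
[ 0.58784427 -0.35584552  0.025     ]
[ 0.61009159 -0.23286989  0.025     ]
[{'box': [220.9, 111.1, 375.6, 259.6], 'conf': 0.68}]
[-0.025  0.043  0.458] rot [-0.005 -0.004 -0.003] [ 0.60288066 -0.23107145  0.19168709]
```

View pics/w17.png

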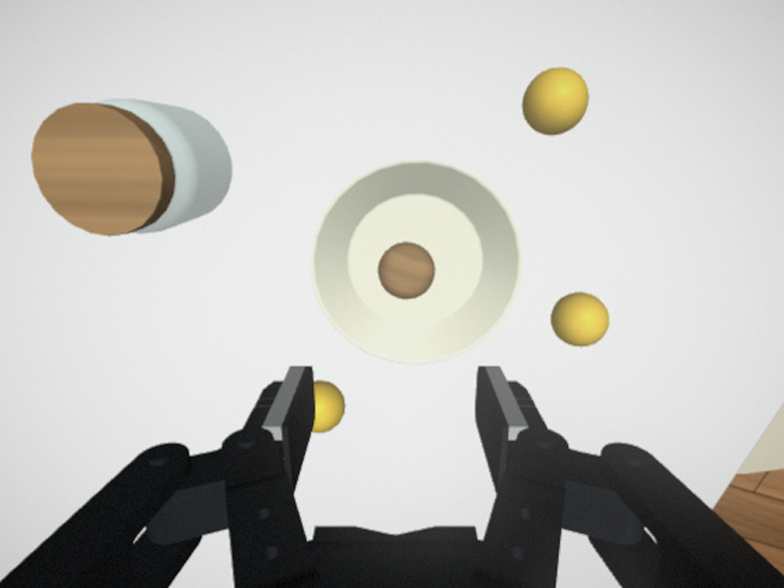

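>>> arm_command(
  motion="-0.02 0.036 0.06 -0.005 -0.004 -0.003 0.65; 0 0 0.14 0 0 0 0.65; 0 0 0.14 0 0 0 0.65; 0 0 0.1 0 0 0 0.65; 0 0 0 0 0 0 0.65",
)

```text
time_s: 15.92
eef_pos: [0.6198, -0.2268, 0.1108]
eef_rot: [0.01, 0.581, 0.814, 0.002]
wrist_force: [-1.1, 0.2, 0.1]
opening: 0.651
```

```bash

python3 -c "
from h import *
from bench import *
o,c=snap('pics/w18.png')
ds=search_frame('wrist','ball_center'); 
for d in ds:
  b=d['box']; t=ray('w',((b[0]+b[2])/2,(b[1]+b[3])/2),.025,c['pose'],c['intrinsics']); print(t,b)
print(rel([.610,-.233,.017],o,18.2),o['eef_pos'])
"
```

```text
[ 0.66651182 -0.10085687  0.025     ] [378.8, 25.8, 445.6, 95.8]
[ 0.61221472 -0.23372857  0.025     ] [240.2, 192.8, 293.9, 246.3]
[ 0.74044691 -0.22712058  0.025     ] [396.6, 236.0, 453.6, 285.2]
[-0.007 -0.063  0.468] rot [0.014 0.014 0.012] [ 0.61982851 -0.22676685  0.11081874]
```

View pics/w18.png

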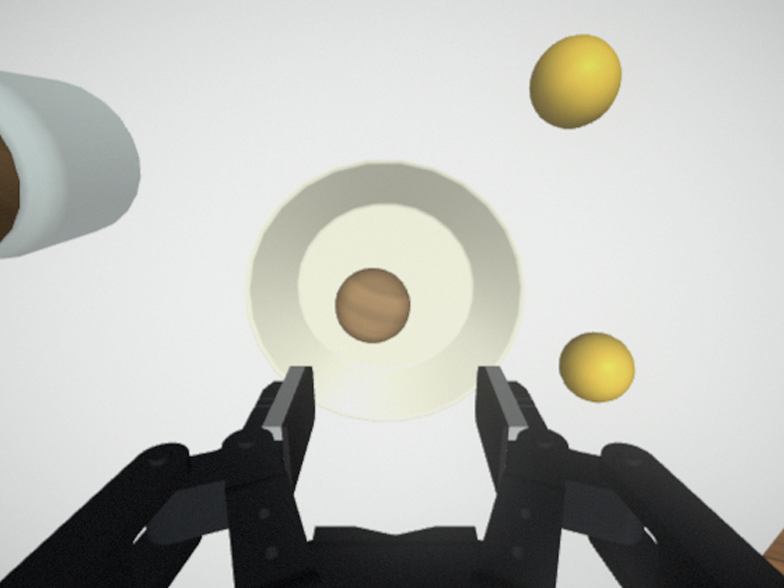

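>>> arm_command(
  motion="-0.006 -0.05 0.06 0.014 0.014 0.012 0.65; 0 0 0.12 0 0 0 0.65; 0 0 0.08 0 0 0 0.65; 0 0 0 0 0 0 0.65",
)

```text
time_s: 16.35
eef_pos: [0.6175, -0.235, 0.0692]
eef_rot: [0.008, 0.586, 0.81, 0.0]
wrist_force: [0.1, 0.3, 0.2]
opening: 0.65
```

```bash

python3 -c "
from h import *
from bench import *
o=get_obs()
print(rel([.6115,-.2333,.017],o,18.2),o['eef_pos'])
"
```

```text
[ 0.021 -0.028  0.26 ] rot [0.01  0.012 0.   ] [ 0.61746119 -0.234976    0.06915371]
```

>>> arm_command(
  motion="0.02 -0.034 0 0.01 0.012 0 0.65; 0 0 0.08 0 0 0 0.65; 0 -0.005 0.08 0 0 0 0.65; 0 0 0 0 0 0 0.65",
)

```text
time_s: 16.68
eef_pos: [0.6099, -0.236, 0.0418]
eef_rot: [0.002, 0.587, 0.81, -0.0]
wrist_force: [0.1, 0.5, -0.2]
opening: 0.648
```

```bash

python3 -c "
from h import *
from bench import *
o,c=snap('pics/w19.png')
print(rel([.6115,-.2333,.017],o,18.2),o['eef_pos'])
"
```

```text
[0.011 0.011 0.124] rot [ 0.002  0.004 -0.001] [ 0.60993516 -0.23597692  0.04179415]
```

View pics/w19.png

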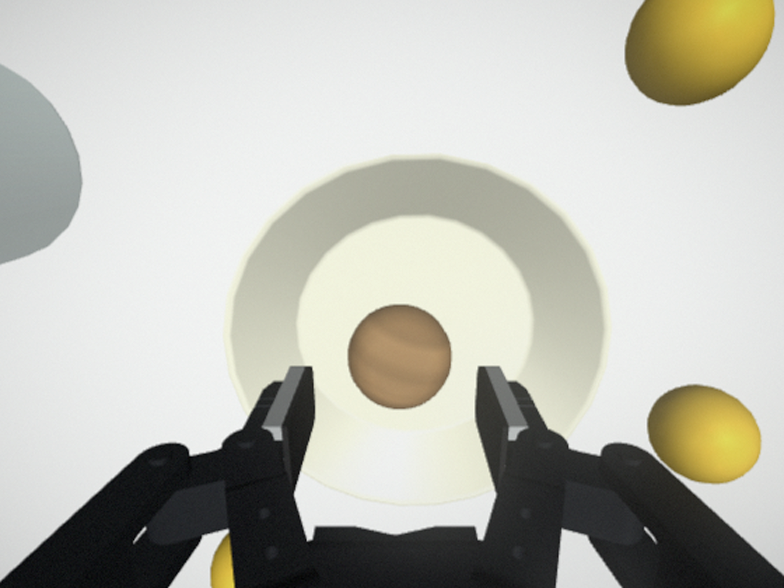

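>>> arm_command(
  motion="0.008 0.01 0.05 0.002 0.004 0 0.65; 0 0 0.07 0 0 0 0.65; 0 0 0.02 0 0 0 0.62; 0 0 0 0 0 0 0.62",
)

```text
time_s: 17.07
eef_pos: [0.6143, -0.2354, 0.0162]
eef_rot: [0.003, 0.587, 0.81, 0.0]
wrist_force: [0.7, -0.3, 0.4]
opening: 0.621
```

```bash

python3 -c "
from h import *
from bench import *
o=get_obs()
print(rel([.6115,-.2333,.013],o,18.2),o['eef_pos'],o['wrist_force'])
"
```

```text
[ 0.015 -0.01   0.016] rot [ 0.004  0.004 -0.001] [ 0.61434284 -0.23542187  0.01622936] [ 0.74831215 -0.29583622  0.35770563]
```

Small correction, then close.

>>> arm_command(
  motion="0.014 -0.01 0.014 0.004 0.004 0 0.62; 0 0 0 0 0 0 0.55; 0 0 0 0 0 0 0.45; 0 0 0 0 0 0 0.35; 0 0 0 0 0 0 0.3; 0 0 0 0 0 0 0.3; 0 0 0 0 0 0 0.3",
)

```text
time_s: 17.65
eef_pos: [0.612, -0.2333, 0.0139]
eef_rot: [0.0, 0.587, 0.81, -0.0]
wrist_force: [0.1, 0.4, -0.4]
opening: 0.436
```

```bash

python3 -c "
from h import *
from bench import *
o,c=snap('pics/w20.png')
print(rel([.6115,-.2333,.013],o,18.2),o['eef_pos'],o['wrist_force'],o['opening'])
"
```

```text
[ 0.    -0.002  0.005] rot [ 0.  0. -0.] [ 0.61195012 -0.23325371  0.01390704] [ 0.14933727  0.38900105 -0.40534994] 0.43639422350928314
```

View pics/w20.png

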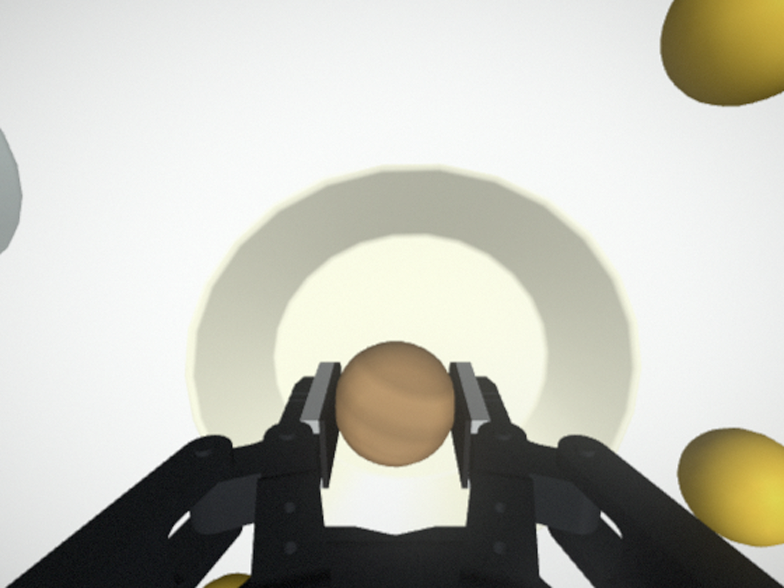

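>>> arm_command(
  motion="0 0 -0.03 0 0 0 0.3; 0 0 -0.06 0 0 0 0.3; 0 0 -0.12 0 0 0 0.3; 0 0 -0.18 0 0 0 0.3; 0 0 -0.18 0 0 0 0.3; 0 0 -0.18 0 0 0 0.3; 0 0 -0.18 0 0 0 0.3; 0 0 -0.18 0 0 0 0.3; 0 0 -0.1 0 0 0 0.3; 0 0 0 0 0 0 0.3",
)

```text
time_s: 18.53
eef_pos: [0.6099, -0.232, 0.2737]
eef_rot: [-0.001, 0.587, 0.81, -0.0]
wrist_force: [0.5, 0.0, 0.6]
opening: 0.437
```

```bash

python3 -c "
from h import *
from bench import *
o,c=snap('pics/w21.png')
ds=search_frame('wrist','ball_center')
b=ds[0]['box']; print(ds)
u=np.array([(b[0]+b[2])/2,(b[1]+b[3])/2]); print(u)
m=c['mount']
for z in (-9,-11,-13):
  d=m[:3,:3]@np.linalg.inv(c['intrinsics'])@np.r_[u,1]; print(1000*(m[:3,3]+d*(z/1000-m[2,3])/d[2]))
print(rel(cat(p,[-.035,0,.25])[0],o,18.2),o['eef_pos'],o['opening'])
"
```

```text
[{'box': [217.2, 237.9, 244.9, 267.1], 'conf': 0.97}, {'box': [239.2, 242.6, 325.4, 331.8], 'conf': 0.92}, {'box': [366.0, 187.1, 401.0, 214.4], 'conf': 0.85}, {'box': [350.2, 57.5, 386.8, 95.0], 'conf': 0.6}]
[231.05 252.5 ]
[ 16.23860415 -22.64305795  -9.        ]
[ 17.21203226 -22.30172106 -11.        ]
[ 18.18546036 -21.96038416 -13.        ]
[1.988 0.154 0.121] rot [-0.001 -0.001 -0.001] [ 0.60988169 -0.23203951  0.27368848] 0.436777697210538
```

View pics/w21.png

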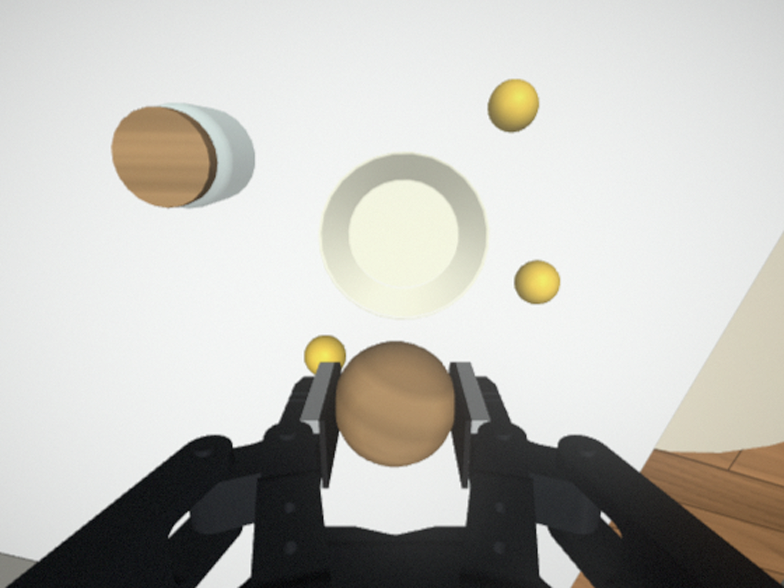

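>>> arm_command(
  motion="0.1 0.01 0 0 0 0 0.3; 0.18 0.014 0 0 0 0 0.3; 0.18 0.014 0 0 0 0 0.3; 0.18 0.014 0 0 0 0 0.3; 0.18 0.014 0 0 0 0 0.3; 0.18 0.014 0 0 0 0 0.3; 0.18 0.014 0 0 0 0 0.3; 0.18 0.014 0 0 0 0 0.3; 0.18 0.014 0 0 0 0 0.3; 0.1 0.01 0 0 0 0 0.3",
)

```text
time_s: 19.47
eef_pos: [0.5153, 0.0989, 0.2462]
eef_rot: [-0.023, 0.591, 0.806, -0.008]
wrist_force: [0.7, -0.6, 0.3]
opening: 0.436
```

```bash

python3 -c "
from h import *
from bench import *
o=get_obs()
print(rel(cat(p,[-.036,0,.2])[0],o,18.2),o['eef_pos'],o['opening'])
"
```

```text
[0.268 0.093 0.235] rot [-0.039 -0.026 -0.012] [0.51526251 0.0988549  0.2461788 ] 0.43569599171241175
```

>>> arm_command(
  motion="0.13 0.045 0 -0.039 -0.026 -0.012 0.3; 0.11 0.035 0 0 0 0 0.3; 0.02 0.01 0.05 0 0 0 0.3; 0 0 0.06 0 0 0 0.3; 0 0 0 0 0 0 0.3",
)

```text
time_s: 19.88
eef_pos: [0.5064, 0.1613, 0.2114]
eef_rot: [-0.007, 0.583, 0.812, -0.005]
wrist_force: [-0.8, 0.2, -0.8]
opening: 0.435
```

```bash

python3 -c "
from h import *
from bench import *
o,c=snap('pics/w22.png')
print(rel(cat(p,[-.036,0,.13])[0],o,18.2),o['eef_pos'],o['opening'])
print(proj('w',cat(p,np.array([[-152,0,88],[-117,0,63],[-75,60,62],[-75,-60,62],[-59,0,81],[-145,55,23],[-145,-55,23]])/1000),c['pose'],c['intrinsics'])*1.4)
"
```

```text
[-0.04   0.039  0.406] rot [-0.016 -0.005  0.008] [0.50637385 0.16127987 0.21136008] 0.43531530634928933
[[411.56779448  88.20838536]
 [409.64980903 155.40070881]
 [502.35635058 224.8368286 ]
 [314.95904729 222.75703843]
 [408.32364683 255.06083953]
 [491.34128944 111.2111258 ]
 [328.1171094  109.93063515]]
```

View pics/w22.png

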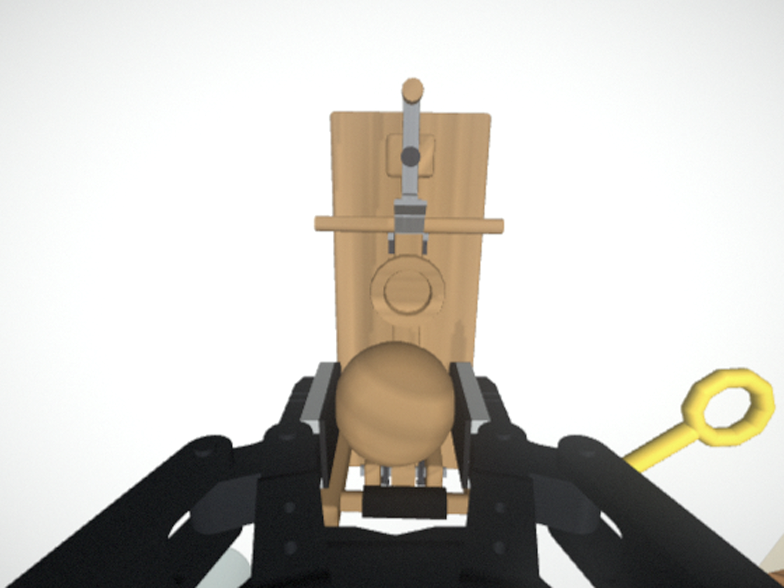

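>>> arm_command(
  motion="-0.036 0.034 0.04 -0.016 -0.005 0.008 0.3; 0 0 0.12 0 0 0 0.3; 0 0 0.12 0 0 0 0.3; 0 0 0.07 0 0 0 0.3; 0 0 0 0 0 0 0.3; 0 0 0 0 0 0 0.3",
)

```text
time_s: 20.43
eef_pos: [0.5149, 0.1507, 0.1367]
eef_rot: [-0.002, 0.589, 0.808, -0.002]
wrist_force: [0.4, 0.2, 0.7]
opening: 0.432
```

```bash

python3 -c "
from h import *
from bench import *
o,c=snap('pics/w23.png')
print(rel(cat(p,[-.036,0,.1])[0],o,18.2),o['eef_pos'],o['opening'])
"
```

```text
[0.026 0.009 0.183] rot [-0.006  0.    -0.006] [0.51493227 0.15069835 0.13668937] 0.4321481810886322
```

>>> arm_command(
  motion="0.026 0.009 0 -0.006 0 -0.006 0.3; 0 0 0.07 0 0 0 0.3; 0 0 0.06 0 0 0 0.3; 0 0 0 0 0 0 0.3",
)

```text
time_s: 20.82
eef_pos: [0.5186, 0.1564, 0.1146]
eef_rot: [0.003, 0.587, 0.81, 0.003]
wrist_force: [-1.0, -0.7, -0.2]
opening: 0.431
```

```bash

python3 -c "
from h import *
from bench import *
o,c=snap('pics/w24.png')
print(rel(cat(p,[-.036,0,.083])[0],o,18.2),o['eef_pos'],o['opening'])
snap('pics/s24.png','scene',(230,160,330,240),7)
"
```

```text
[ 0.005 -0.02   0.158] rot [ 0.009  0.002 -0.001] [0.51863998 0.15643232 0.11460739] 0.43076411647311347
```

View pics/w24.png

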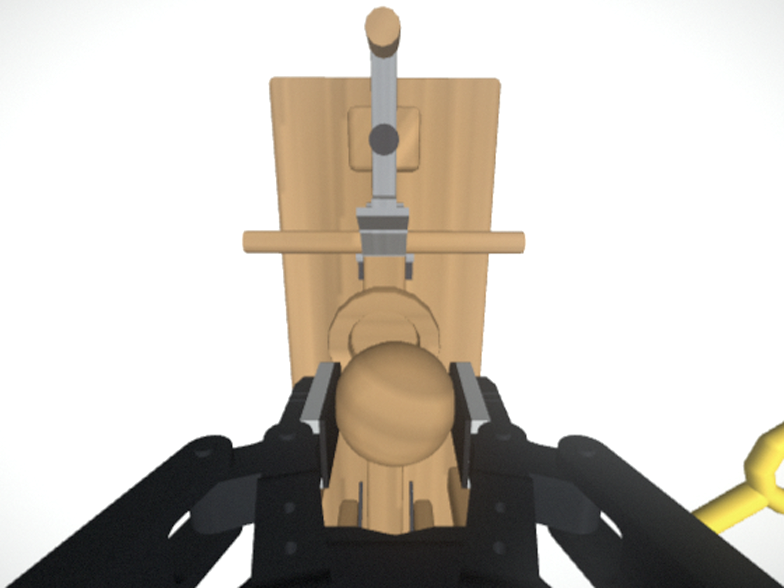

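View pics/s24.png

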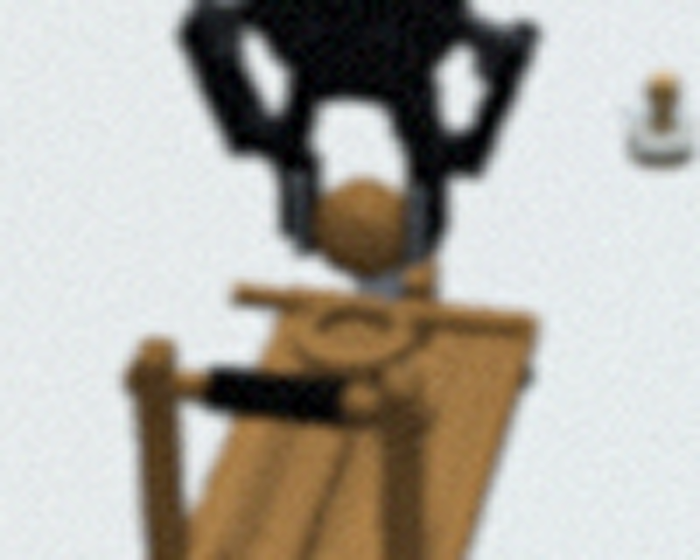

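>>> arm_command(
  motion="0.005 -0.02 0.02 0.009 0.002 0 0.3; 0 0 0.05 0 0 0 0.3; 0 0 0.03 0 0 0 0.3; 0 0 0 0 0 0 0.3",
)

```text
time_s: 21.25
eef_pos: [0.5168, 0.1566, 0.097]
eef_rot: [0.002, 0.587, 0.81, 0.002]
wrist_force: [-0.2, -0.2, 0.1]
opening: 0.439
```

```bash

python3 -c "
from h import *
from bench import *
o,c=snap('pics/w25.png')
print(rel(cat(p,[-.036,0,.083])[0],o,18.2),o['eef_pos'],o['opening'],o['wrist_force'])
"
```

```text
[ 0.001 -0.011  0.07 ] rot [ 0.005  0.001 -0.   ] [0.51680888 0.15661316 0.09697961] 0.4393371900315866 [-0.24969841 -0.224491    0.13328542]
```

View pics/w25.png

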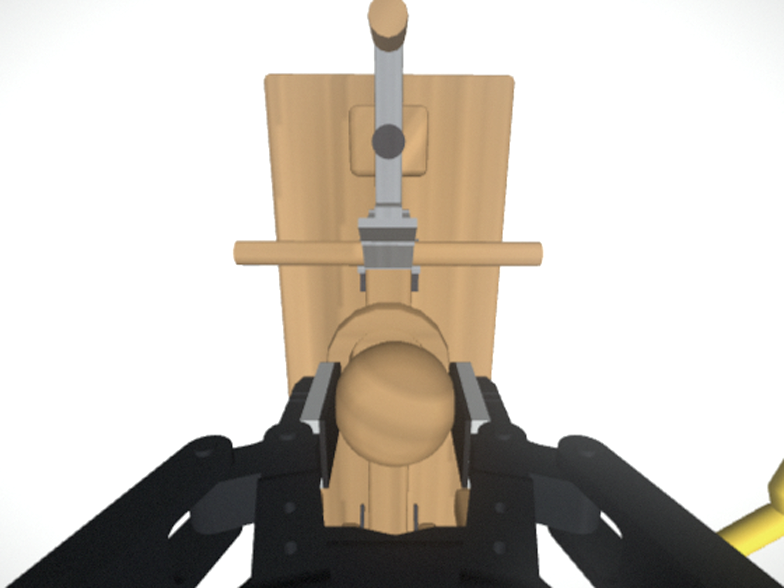

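>>> arm_command(
  motion="0 -0.014 0 0.005 0 0 0.3; 0 0 0.03 0 0 0 0.3; 0 0 0.02 0 0 0 0.3; 0 0 0 0 0 0 0.3",
)

```text
time_s: 21.63
eef_pos: [0.5142, 0.1556, 0.0866]
eef_rot: [0.0, 0.587, 0.81, -0.001]
wrist_force: [-0.1, -0.7, 0.0]
opening: 0.435
```

```bash

python3 -c "
from h import *
from bench import *
o=get_obs()
print(rel(cat(p,[-.036,0,.083])[0],o,18.2),o['eef_pos'],o['opening'],o['wrist_force'])
"
```

```text
[0.002 0.003 0.018] rot [-0.     0.001 -0.   ] [0.51423473 0.1556247  0.08660846] 0.43521560922424457 [-0.09863454 -0.71216064  0.03088729]
```

Now small lowering steps, watching Fz.

>>> arm_command(
  motion="0.002 0.003 0.01 0 0 0 0.3; 0 0 0 0 0 0 0.3",
)

```text
time_s: 21.8
eef_pos: [0.5149, 0.1561, 0.0845]
eef_rot: [0.001, 0.587, 0.81, -0.001]
wrist_force: [-1.2, -1.2, 3.5]
opening: 0.435
```

>>> arm_command(
  motion="0 0 0.008 0 0 0 0.3; 0 0 0 0 0 0 0.3",
)

```text
time_s: 21.97
eef_pos: [0.5152, 0.156, 0.0833]
eef_rot: [0.001, 0.586, 0.81, -0.001]
wrist_force: [-1.6, -1.2, 3.5]
opening: 0.433
```

```bash

python3 -c "
from h import *
from bench import *
o,c=snap('pics/w26.png')
print(rel(cat(p,[-.036,0,.083])[0],o,18.2),o['eef_pos'],o['opening'],o['wrist_force'])
"
```

```text
[ 0.002 -0.002  0.002] rot [-0.     0.002 -0.   ] [0.51520936 0.15596119 0.08333103] 0.4332978767179813 [-1.59611499 -1.2097746   3.45587626]
```

View pics/w26.png

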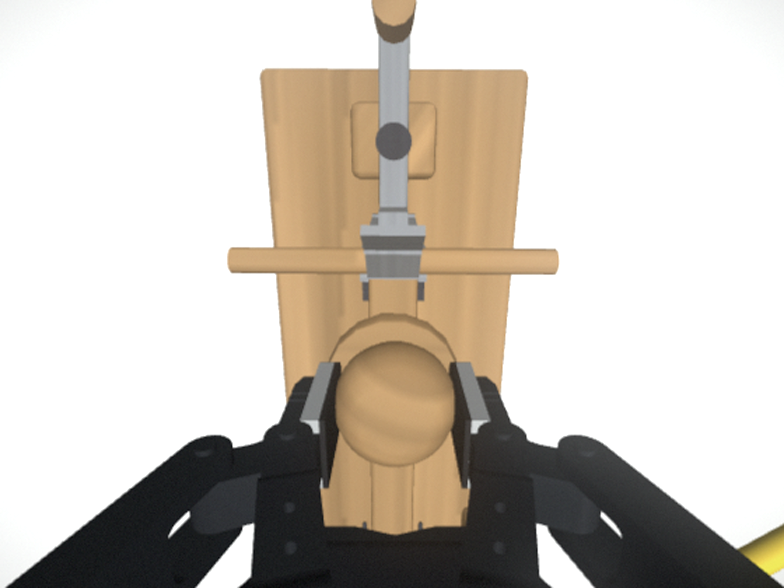

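>>> arm_command(
  motion="0 0 0 0 0 0 0.44; 0 0 0 0 0 0 0.46; 0 0 0 0 0 0 0.5; 0 0 0 0 0 0 0.55; 0 0 0 0 0 0 0.65; 0 0 0 0 0 0 0.65; 0 0 0 0 0 0 0.65",
)

```text
time_s: 22.6
eef_pos: [0.5154, 0.1562, 0.0834]
eef_rot: [0.001, 0.587, 0.81, -0.0]
wrist_force: [0.3, -0.3, 0.6]
opening: 0.651
```

```bash

python3 -c "
from h import *
from bench import *
o,c=snap('pics/w27.png')
print(rel(cat(p,[-.036,0,.083])[0],o,18.2),o['eef_pos'],o['opening'],o['wrist_force'])
"
```

```text
[ 0.001 -0.003  0.002] rot [ 0.001  0.002 -0.   ] [0.51538548 0.15621728 0.08338548] 0.650765271279507 [ 0.32092452 -0.2660001   0.60672127]
```

View pics/w27.png

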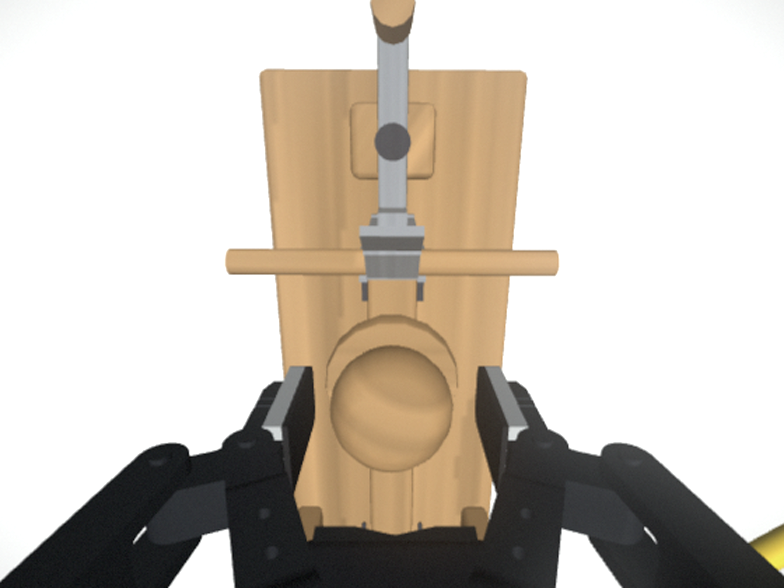

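>>> arm_command(
  motion="0 -0.003 -0.03 0 0 0 0.65; 0 0 -0.06 0 0 0 0.65; 0 0 -0.08 0 0 0 0.65; 0 0 -0.15 0 0 0 0.65; 0 0 -0.18 0 0 0 0.65; 0 0 -0.18 0 0 0 0.65; 0 0 -0.1 0 0 0 0.65; 0 0 0 0 0 0 0.65",
)

```text
time_s: 23.32
eef_pos: [0.5126, 0.1562, 0.2506]
eef_rot: [-0.0, 0.586, 0.81, -0.001]
wrist_force: [0.5, 0.2, 0.8]
opening: 0.65
```

```bash

python3 -c "
from h import *
from bench import *
o,c=snap('pics/w28.png')
print(proj('w',cat(p,np.array([[-35,0,94],[-152,0,88],[-75,60,62]])/1000),c['pose'],c['intrinsics'])*1.4)
for d in search_frame('wrist','ball_center'): print(d, ray('w',((d['box'][0]+d['box'][2])/2,(d['box'][1]+d['box'][3])/2),.094,c['pose'],c['intrinsics']))
print(cat(p,[-.035,0,.094]))
snap('pics/s28.png','scene',(230,160,330,240),7)
"
```

```text
[[397.48585885 269.41478138]
 [397.75126956  81.52136678]
 [481.14280859 203.55923975]]
{'box': [315.0, 358.5, 342.7, 381.0], 'conf': 0.79} [ 0.63075868 -0.0298309   0.094     ]
{'box': [263.8, 174.8, 306.0, 216.4], 'conf': 0.66} [0.5169451 0.1525836 0.094    ]
[[0.51508004 0.15525289 0.094     ]]
```

View pics/w28.png

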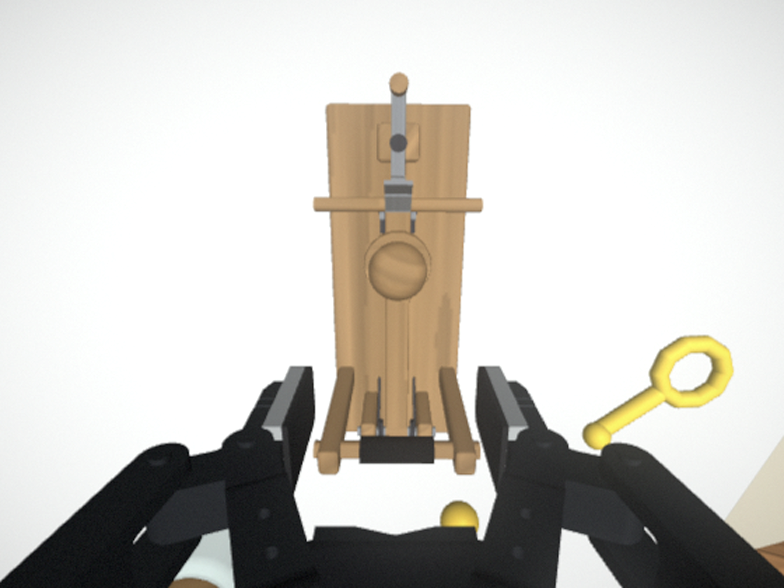

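View pics/s28.png

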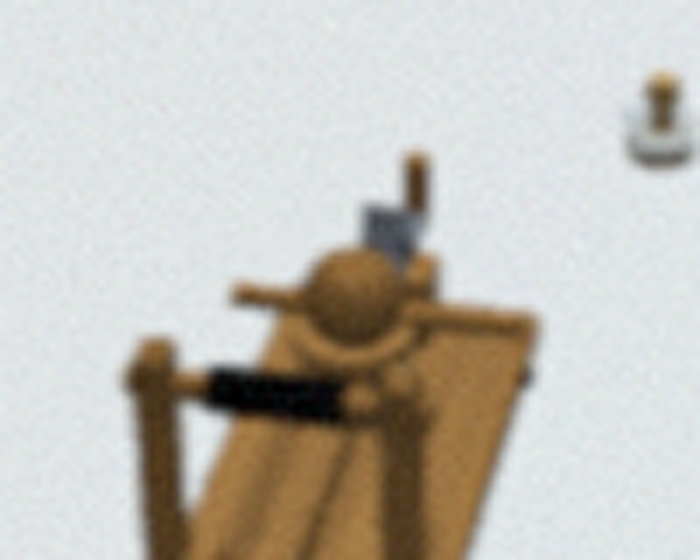

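```bash

python3 -c "
from bench import *
camera('top')
for t in ['dish','jar','rattle','pacifier']: print(t,[(d['box'],round(d['conf'],2)) for d in search_frame('top',t)][:2])
print(hand_in())
"
```

```text
dish [([364.0, 207.6, 412.4, 256.1], 0.97)]
jar [([363.6, 281.8, 395.5, 312.3], 0.82), ([201.7, 252.0, 225.5, 255.9], 0.4)]
rattle [([263.3, 141.2, 308.2, 177.9], 0.76)]
pacifier [([138.3, 233.7, 154.8, 246.5], 0.56)]
the job is handed in; nothing more can be done
None
```

The catapult is cocked, with the safety lever across and the wooden ball in the cup, and I handed the job in at about 24 s of the 72 s. No verdict came back, so this rests on my own last checks.

- **Drawing the arm:** I gripped the crossbar by its left end and followed the arc down to the bottom stop. I then let it up until it stopped rising under the catch nose, and opened the fingers.
- **Safety lever:** I swung the knob round to its stop, where the force rose to about 12 N. It now points straight to the rear, with its short end behind the catch.
- **Ball:** I took the brown wooden ball from the dish, left the three yellow look-alikes alone, and lowered the ball until it touched the cup. I then opened the fingers and raised the gripper clear.

**Last checks:**
- **Catapult:** in the final wrist picture the nose lies over the crossbar and the knob is straight to the rear. By eye the ball lies within about 1 pixel of the predicted seat.
- **One disagreement:** the network's box puts the ball about 3 mm from the seat, which is still inside the 8 mm limit.
- **Bystanders:** the dish, jar and rattle are within about 4 pixels of their starting boxes in the top view. The pacifier's box shifted by about 3 pixels (roughly 8 mm). I take these shifts as detection noise, because the gripper never went near the jar, rattle or pacifier and showed no contact with the dish.

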